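Put three swapped rollers back into their own stands

ROBOT

A 6-joint arm with a two-finger parallel gripper is mounted at the origin on a cart in front of the work surface, level with it; the furniture and walls round the work are solid. World frame = base frame: x ahead of the robot, y to its left, z up, the work surface at z = 0. Lengths are in mm, angles in rad, forces in N, time in s.
With the tool pointing down it reaches from about 400 to 925 mm from the base axis. Payload 12.5 kg.
Tool frame: the origin (TCP) lies at the very end of the fingers, on their centre line; the grasp point (between the pads) lies 19 mm behind it; x points along the fingers, y is the direction in which the jaws open and shut, and the axes are right-handed (so a half turn about x gives the same grasp; the last joint's range is limited). The gripper opens to 95 mm and grips with 3 to 60 N. Pads are 20 mm wide; open, the fingers measure 119 mm over their backs; the gripper's body (75 mm by 180 mm) begins 59 mm behind the grasp point.
Start: joints at [-1.225, 0.491, 1.559, -0, 1.092, -0.106], TCP at [272.89, -562.297, 214.661] pointing down, gripper open.
Joint ranges: [-3.1, 3.1], [-0.84, 2.19], [0.05, 2.79], [-1.13, 4.28], [0.06, 2.93], [-2.69, 2.69]. Speed limits (rad/s): [2.22, 2.22, 2.79, 3.14, 3.14, 3.14].

INTERFACE

Orientations are given as [roll, pitch, yaw] about the fixed x, y, z axes, in that order (R = Rz(yaw) Ry(pitch) Rx(roll)).
In Python, from cell import env, optics, job gives the robot as it stands.
- The arm moves only by the shell command python3 -m handwheel 'ROWS' [OPENING]. ROWS is JSON, a list of rows, each an object with "travel": the shift along the world's x, y, z in mm, a list of three; "roll": the turn about the world's z in degrees. In form: [{"travel": [dx, dy, dz], "roll": roll}, ...]. A call has 1 to 8 rows; each row is the pose to reach, as a shift and turn from the pose commanded when the call began; what a row does not reach only later rows make up. A row lasts 1/10 s, in which the tool goes at most 50 mm and 8.59 degrees, less where a joint would pass 70% of its speed; a pose out of reach is approached as far as the arm can. A call with a gripper value outside its range is refused whole. OPENING is the closure, from -1 (fully open) to 1 (shut), set as the call begins (- or left out, the last holds). The fingers move at their own pace and stop on an object; the grip force is fixed at half the most. Time passes only in rows, so rows that repeat a pose let the fingers close. It gives the time, the measured TCP pose, the force and the opening at its end, in the units of the state.
- env.state(): the state, without advancing time (a new reading comes with each control period).
- optics.read_camera(name): name is "scene" or "side" or "wrist"; returns the picture (480x640x3 uint8, red, green, blue); there is no depth.
- optics.camera_params(name): a dict with "fx", "fy", "cx", "cy" (pixels), "world_from_camera" (4x4, takes a point from camera to world coordinates). Camera axes: x right, y up, looking along -z (the intrinsics and any distortion apply to the point x, -y, -z); pixel columns grow to the right and rows downward; lengths in mm; the calibration is good to about 2 mm. A picture is of the moment at which its call begins: read the wrist's pose just before it. camera_params takes no time and is no camera call; for the wrist camera it gives the pose at the moment of the call.
- job.job_done(): hands the job in, once; it reports no verdict.
The state is a dict: "t": time; "joints": joint angles; "qvel": joint speeds; "tau": joint torques, N m; "eef_pos": TCP position; "tcp_rot": TCP orientation; "ft_force": force on the tool from outside, world axes, zero at the start; "moment": the same for the moment, N m; "opening": opening from 0.0 (shut) to 1.0 (fully open).
Only numpy, scipy, OpenCV 4.12 (cv2) and the standard library are available. Lean on these libraries where they do the work, as an engineer would, in place of code of your own. Each camera call takes 0.05 s, during which the arm holds its last target.

TASK

The three rollers of the pipe support have been put back in the wrong grey stands: rearrange them so that all three roller tops stand at the same height, that is the thickest roller in the lowest stand, the medium one in the middle-height stand and the thinnest in the tallest. Use the empty wooden rest to park a roller on the way, letting go of it there, and leave the rest empty at the end. Lower every roller until both axle ends sit on the bottom of their slots, never let one fall, and leave the hexagon nut, the soapstone holder and the fillet gauge where they lie.

Things in the scene. Friction and masses are not known exactly. Their poses are not given: they have to be found in the camera images.
- thick_roller: the thickest of three steel rollers: drum 60 mm diameter, 56 long, on a rigid 12 mm axle 116 long that sticks out 30 at each end; about 400 g. Origin: centre of the drum on the axle's centre line; y along the axle (either way round, turned about it anyhow). Grip the drum from above, fingers on its two sides. Starts seated in one of the grey stands, not its own.
- medium_roller: the medium of three steel rollers: drum 42 mm diameter, 56 long, on a rigid 12 mm axle 116 long that sticks out 30 at each end; about 280 g. Origin: centre of the drum on the axle's centre line; y along the axle (either way round, turned about it anyhow). Grip the drum from above, fingers on its two sides. Starts seated in one of the grey stands, not its own.
- thin_roller: the thinnest of three steel rollers: drum 24 mm diameter, 56 long, on a rigid 12 mm axle 116 long that sticks out 30 at each end; about 160 g. Origin: centre of the drum on the axle's centre line; y along the axle (either way round, turned about it anyhow). Grip the drum from above, fingers on its two sides. Starts seated in one of the grey stands, not its own.
- low_stand: the lowest grey steel roller stand, with the smallest foot, fixed. Foot 56x108 mm (x,y), 8 thick; two upright plates 8 thick, 44 wide, spanning y=38 to 46 and -46 to -38 mm, each with an open-topped axle slot 14 wide, flaring to a 38 wide mouth. Origin: centre of the foot's underside; y = line of the seated axle. Seated axle's centre line at z=42 mm, slot floor 36, plate tops 62.
- middle_stand: the grey steel roller stand of middle height and foot, fixed. Foot 76x118 mm (x,y), 8 thick; two upright plates 8 thick, 44 wide, spanning y=38 to 46 and -46 to -38 mm, each with an open-topped axle slot 14 wide, flaring to a 38 wide mouth. Origin: centre of the foot's underside; y = line of the seated axle. Seated axle's centre line at z=51 mm, slot floor 45, plate tops 71.
- tall_stand: the tallest grey steel roller stand, with the largest foot, fixed. Foot 96x128 mm (x,y), 8 thick; two upright plates 8 thick, 44 wide, spanning y=38 to 46 and -46 to -38 mm, each with an open-topped axle slot 14 wide, flaring to a 38 wide mouth. Origin: centre of the foot's underside; y = line of the seated axle. Seated axle's centre line at z=60 mm, slot floor 54, plate tops 80.
- parking_rest: the wooden rest, of the same form as the stands but of light wood, fixed. Foot 70x118 mm (x,y), 8 thick; two upright plates 8 thick, 44 wide, spanning y=38 to 46 and -46 to -38 mm, each with an open-topped axle slot 14 wide, flaring to a 38 wide mouth. Origin: centre of the foot's underside; y = line of the seated axle. Seated axle's centre line at z=46 mm, slot floor 40, plate tops 66. Empty at the start.
- nut_m16: bystander: bright steel hexagon nut, 22 x 26 x 10 mm, lying flat; origin at the centre of the underside. Leave alone.
- soapstone: bystander: flat silver soapstone holder, 14 x 128 x 11 mm, lying on the bench between the stands; origin at the centre of the underside, y along its length. Leave alone.
- fillet_gauge: bystander: small flat grey metal gauge, 60 x 75 x 9 mm; origin at the centre of the underside. Leave alone.

How it is judged (in metres and radians):
On the way, in this order (a step that is already met when the one before it is completed fails the run):
1. one of the rollers lies parked in the wooden rest, let go (((x of thick_roller in the frame of parking_rest between -0.006 and 0.006 m and y of thick_roller in the frame of parking_rest between -0.012 and 0.012 m and z of thick_roller in the frame of parking_rest between 0.042 and 0.05 m and angle between the y axis of thick_roller and the y axis of parking_rest, either way round below 0.08 rad and linear speed of thick_roller below 0.02 m/s and contact force between the fingers and thick_roller below 0.3 N) or (x of medium_roller in the frame of parking_rest between -0.006 and 0.006 m and y of medium_roller in the frame of parking_rest between -0.012 and 0.012 m and z of medium_roller in the frame of parking_rest between 0.042 and 0.05 m and angle between the y axis of medium_roller and the y axis of parking_rest, either way round below 0.08 rad and linear speed of medium_roller below 0.02 m/s and contact force between the fingers and medium_roller below 0.3 N) or (x of thin_roller in the frame of parking_rest between -0.006 and 0.006 m and y of thin_roller in the frame of parking_rest between -0.012 and 0.012 m and z of thin_roller in the frame of parking_rest between 0.042 and 0.05 m and angle between the y axis of thin_roller and the y axis of parking_rest, either way round below 0.08 rad and linear speed of thin_roller below 0.02 m/s and contact force between the fingers and thin_roller below 0.3 N))), for 0.2 s.
2. all three rollers sit in their own stands (x of thick_roller in the frame of low_stand between -0.006 and 0.006 m and y of thick_roller in the frame of low_stand between -0.012 and 0.012 m and z of thick_roller in the frame of low_stand between 0.038 and 0.046 m and angle between the y axis of thick_roller and the y axis of low_stand, either way round below 0.08 rad and x of medium_roller in the frame of middle_stand between -0.006 and 0.006 m and y of medium_roller in the frame of middle_stand between -0.012 and 0.012 m and z of medium_roller in the frame of middle_stand between 0.047 and 0.055 m and angle between the y axis of medium_roller and the y axis of middle_stand, either way round below 0.08 rad and x of thin_roller in the frame of tall_stand between -0.006 and 0.006 m and y of thin_roller in the frame of tall_stand between -0.012 and 0.012 m and z of thin_roller in the frame of tall_stand between 0.056 and 0.064 m and angle between the y axis of thin_roller and the y axis of tall_stand, either way round below 0.08 rad), for 0.2 s.
At the end, for the whole second after the job is handed in: Thickest roller in the lowest stand, medium in the middle stand, thinnest in the tallest: each axle on its slot floors (height within 4 mm, across the slot within 6 mm, along the axle within 12 mm, in line within 0.08 rad), released and at rest; the wooden rest is then empty (all of step 2 and linear speed of each of thick_roller, medium_roller, thin_roller below 0.02 m/s and contact force between the fingers and thick_roller below 0.3 N and contact force between the fingers and medium_roller below 0.3 N and contact force between the fingers and thin_roller below 0.3 N); the robot touches nothing.
It fails at once if the hexagon nut, soapstone holder or gauge shifted by more than 25 mm (distance of any of nut_m16, soapstone, fillet_gauge from where it was at the start of the episode above 0.025 m).
It fails at once if a roller falls (faster than 0.8 m/s while not held) ((linear speed of thick_roller above 0.8 m/s and contact force between the fingers and thick_roller below 0.1 N) or (linear speed of medium_roller above 0.8 m/s and contact force between the fingers and medium_roller below 0.1 N) or (linear speed of thin_roller above 0.8 m/s and contact force between the fingers and thin_roller below 0.1 N)).
It also fails if it takes over 102 s, if anything falls off the work surface, if the arm or the gripper's body presses on something with over 40 N, if the wrist force passes 120 N, or if a joint passes its speed limit or range.

## Working session

There is one attempt and no reset: what is moved stays moved. The work goes in short steps, Python scripts to look and compute and a shell command to move; the robot and the scene stay as the last step left them, time stands still between calls to the robot, and variables do not carry over. Pictures are saved under pics/ and viewed, and the job is handed in when it is done.

```bash
ls; mkdir -p pics
python3 - <<'E'
from cell import env,optics,job
import cv2
print(env.state())
for n in ("scene","side","wrist"):
    im=optics.read_camera(n); cv2.imwrite(f"pics/{n}0.png",im[:,:,::-1]); print(n,optics.camera_params(n))
E
```

```text
pics
{'t': 0.0, 'joints': array([-1.22462290e+00,  4.91569717e-01,  1.55945641e+00, -1.07756226e-05,
        1.09168898e+00, -1.05606876e-01]), 'qvel': array([ 0.00011434,  0.00093009, -0.00116434, -0.00082253, -0.00080047,
       -0.00066885]), 'tau': array([ 1.68691422e-03, -6.12631059e+01, -2.58171380e+01,  6.93891523e-02,
        4.82673536e-02, -9.99877079e-05]), 'eef_pos': array([ 272.78570359, -562.05626278,  214.05304056]), 'tcp_rot': array([-1.66788919,  1.56967384,  1.92548874]), 'ft_force': array([-0.24472715,  0.44545385, -1.19248029]), 'moment': array([-0.01087958, -0.00274789, -0.03616364]), 'opening': 0.9993157591202193}
scene {'fx': 605.8458365633255, 'fy': 605.8458365633255, 'cx': 317.2771020682443, 'cy': 243.2046921742644, 'world_from_camera': array([[-5.24911545e-01,  6.65058034e-01, -5.31192697e-01,
        -1.52590021e+01],
       [-8.51108069e-01, -4.03443379e-01,  3.35929299e-01,
         5.53092760e+02],
       [ 9.10630294e-03,  6.28435558e-01,  7.77808347e-01,
         8.66460119e+02],
       [ 0.00000000e+00,  0.00000000e+00,  0.00000000e+00,
         1.000
[... 256 characters left out ...]
0711324e-01,  7.23895915e-01,
         9.24157931e+02],
       [-8.69079066e-03,  7.82178489e-01,  6.22993805e-01,
         7.06612936e+02],
       [ 0.00000000e+00,  0.00000000e+00,  0.00000000e+00,
         1.00000000e+00]])}
wrist {'fx': 387.17922619258457, 'fy': 387.17922619258457, 'cx': 321.9416027013637, 'cy': 240.04533026396194, 'world_from_camera': array([[ 4.36704477e-01,  8.59401602e-01,  2.65928724e-01,
         3.49128016e+02],
       [-8.99604333e-01,  4.17554247e-01,  1.27908150e-01,
        -5.25719303e+02],
       [-1.11519880e-03, -2.95088694e-01,  9.55469214e-01,
         3.84099155e+02],
       [ 0.00000000e+00,  0.00000000e+00,  0.00000000e+00,
         1.00000000e+00]])}
```

View pics/scene0.png

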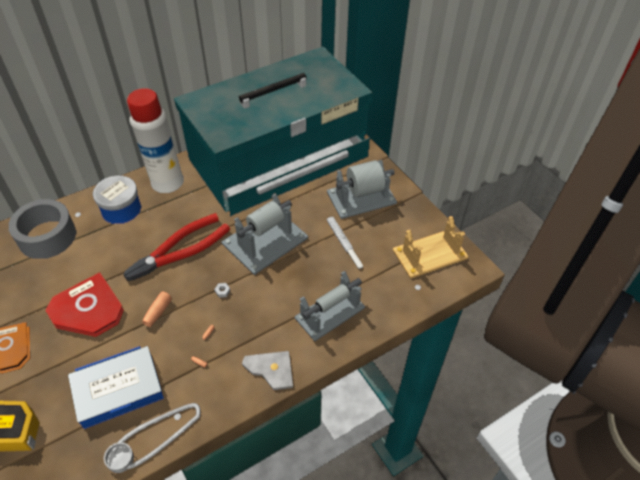

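View pics/side0.png

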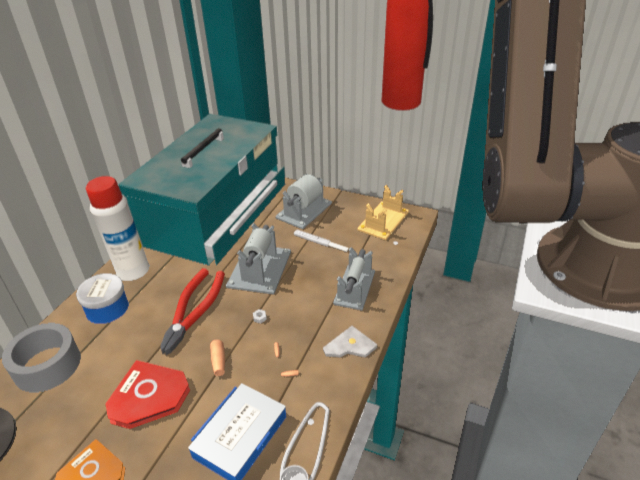

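View pics/wrist0.png

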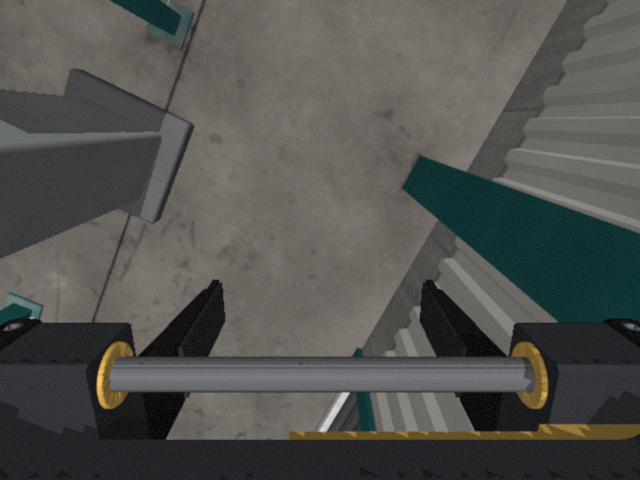

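```bash
cat > h.py <<'E'
import numpy as np, cv2
def ray(P,u,v):
    M=P["world_from_camera"]; d=np.array([(u-P["cx"])/P["fx"],-(v-P["cy"])/P["fy"],-1.])
    return M[:3,3], M[:3,:3]@d
def onz(P,u,v,z):
    o,d=ray(P,u,v); return (o+d*(z-o[2])/d[2])[:2]
def proj(P,p):
    M=P["world_from_camera"]; c=M[:3,:3].T@(np.array(p,float)-M[:3,3]); return np.array([P["cx"]+P["fx"]*c[0]/-c[2],P["cy"]-P["fy"]*c[1]/-c[2]])
E
python3 - <<'E'
import cv2
from cell import optics
from h import *
a=cv2.imread("pics/scene0.png")[150:350,210:490]; cv2.imwrite("pics/scene0c.png",cv2.resize(a,None,fx=2.85,fy=2.85,interpolation=cv2.INTER_CUBIC))
a=cv2.imread("pics/side0.png")[165:315,220:420]; cv2.imwrite("pics/side0c.png",cv2.resize(a,None,fx=4,fy=4,interpolation=cv2.INTER_CUBIC))
P=optics.camera_params("scene");Q=optics.camera_params("side")
for n,u,v in [("A",363,200),("B",265,240),("C",333,315),("rest",430,254),("soap",345,243),("nut",222,290),("gauge",270,368)]: print(n,onz(P,u,v,8))
for n,u,v in [("A",304,208),("B",260,268),("C",356,287),("rest",384,218)]: print(n,onz(Q,u,v,8))
E
```

```text
A [616.60086885  50.2674951 ]
B [626.98228215 260.0743054 ]
C [426.80280243 240.54944538]
rest [444.52537887  21.97794496]
soap [545.20485084 138.86097228]
nut [567.95690447 375.83834106]
gauge [396.17556853 376.84702644]
A [627.99221425  40.45093704]
B [626.40545431 258.46078883]
C [431.519575   239.94245112]
rest [446.8378222  11.1185556]
```

View pics/scene0c.png

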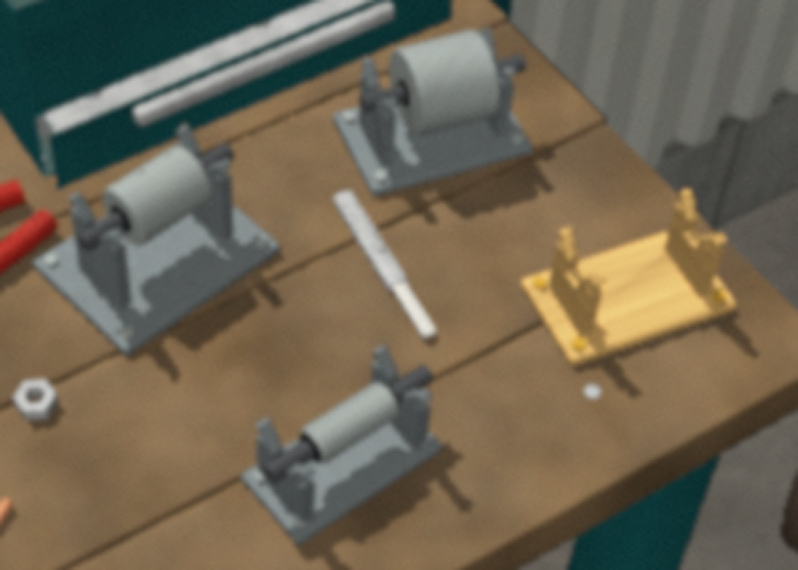

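View pics/side0c.png

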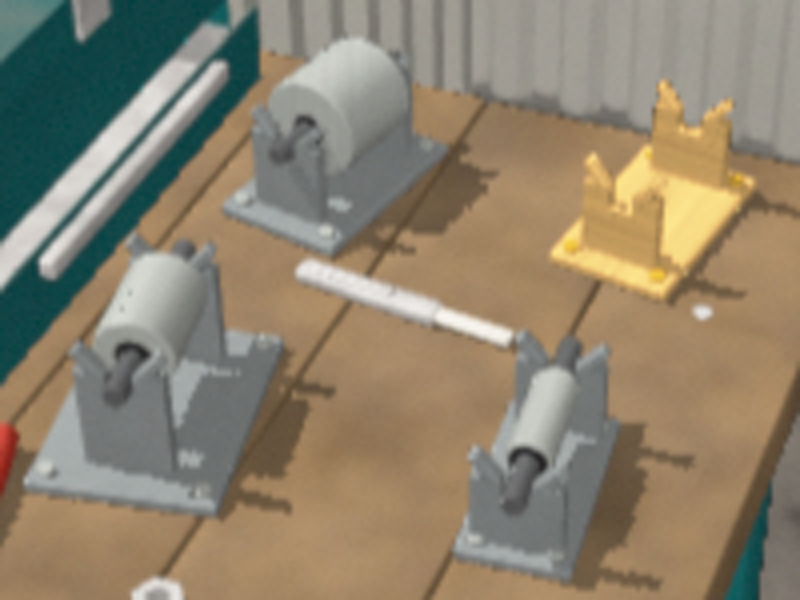

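Run:
```python
from cell import optics
from h import *
P=optics.camera_params("scene");Q=optics.camera_params("side")
S={"A":[(335,112),(380,190),(530,150)],"B":[(37,262),(128,348),(278,245)],"C":[(245,475),(300,537),(440,445)],"rest":[(523,283),(577,362),(735,300)]}
D={"A":[(225,208),(330,248),(447,148)],"B":[(28,482),(215,510),(285,340)],"C":[(457,550),(570,572),(618,422)],"rest":[(552,255),(665,295),(755,185)]}
for n in S:
  for nm,T,K,s,o in(("scene",S,P,2.85,(210,150)),("side",D,Q,4,(220,165))):
    c=[onz(K,u/s+o[0],v/s+o[1],6) for u,v in T[n]]
    e1=c[1]-c[0];e2=c[2]-c[1]
    print(n,nm,"ctr",((c[0]+c[2])/2).round(1),"w",np.linalg.norm(e1).round(1),"l",np.linalg.norm(e2).round(1),"ang long",np.degrees(np.arctan2(e2[1],e2[0])).round(1),"short+90",np.degrees(np.arctan2(e1[1],e1[0])).round(1))
# toolbox front lower edge & top
for u,v in[(228,205),(368,150),(232,188),(360,140)]: print(onz(P,u,v,0))
```

```text
A scene ctr [628.6  45.5] w 77.3 l 109.3 ang long -101.9 short+90 170.5
A side ctr [626.   42.4] w 70.8 l 114.1 ang long -102.4 short+90 170.1
B scene ctr [630.3 257.5] w 92.3 l 123.7 ang long -79.5 short+90 -168.9
B side ctr [628.2 253.8] w 93.2 l 126.5 ang long -80.0 short+90 -170.3
C scene ctr [436.1 239.7] w 52.2 l 103.7 ang long -84.6 short+90 -173.6
C side ctr [434.8 236. ] w 53.2 l 104.7 ang long -84.0 short+90 -173.7
rest scene ctr [448.2  17.4] w 67.9 l 115.7 ang long -96.7 short+90 173.0
rest side ctr [445.7  15. ] w 68.0 l 114.8 ang long -99.2 short+90 170.8
[746.87846845 276.63989653]
[735.55761009 -44.51034159]
[783.8012286  249.52910285]
[770.20093261 -47.73233216]
```

```bash
cat >> h.py <<'E'
from scipy.spatial.transform import Rotation as Ro
def tri(P,a,Q,b):
    o,d=ray(P,*a);p,e=ray(Q,*b); s=np.linalg.lstsq(np.c_[d,-e],p-o,rcond=None)[0]
    x=o+s[0]*d;y=p+s[1]*e; return (x+y)/2,np.linalg.norm(x-y)
def pose(st):
    R=Ro.from_euler("xyz",st["tcp_rot"]).as_matrix(); return st["eef_pos"].round(1),"jaw yaw",np.degrees(np.arctan2(R[1,1],R[0,1])).round(2),"xdown",R[:,0].round(4)
E
python3 - <<'E'
from cell import optics,env
from h import *
P=optics.camera_params("scene");Q=optics.camera_params("side")
print(pose(env.state()))
print(tri(P,(228,207),Q,(231,233)), tri(P,(260,191),Q,(232,233)))
print(tri(P,(226,190),Q,(211,256)),tri(P,(365,137),Q,(278,171)))
E
```

```text
(array([ 272.8, -562.1,  214.2]), 'jaw yaw', np.float64(-64.11), 'xdown', array([-3.e-04,  8.e-04, -1.e+00]))
(array([634.71797163, 318.80791006, 132.3391969 ]), np.float64(12.467941392531088)) (array([702.28510705, 226.69942764,  51.43125132]), np.float64(0.45344308334602373))
(array([728.60312245, 281.72173217,  40.89416531]), np.float64(27.892326716662637)) (array([725.18361723, -26.25906426,  48.74041065]), np.float64(4.631699393781381))
```

Run:
```python
import cv2
a=cv2.imread("pics/scene0.png")[50:220,170:390]; a=cv2.resize(a,None,fx=3.5,fy=3.5,interpolation=cv2.INTER_CUBIC)
b=cv2.imread("pics/side0.png")[110:280,110:310]; b=cv2.resize(b,None,fx=3.5,fy=3.5,interpolation=cv2.INTER_CUBIC)
cv2.imwrite("pics/boxa.png",a);cv2.imwrite("pics/boxb.png",b)
```

```text
(no output)
```

View pics/boxa.png

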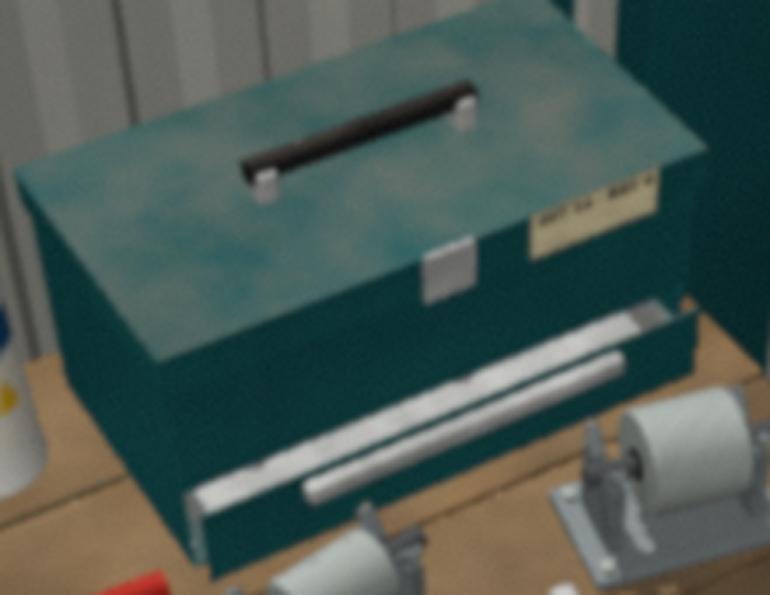

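View pics/boxb.png

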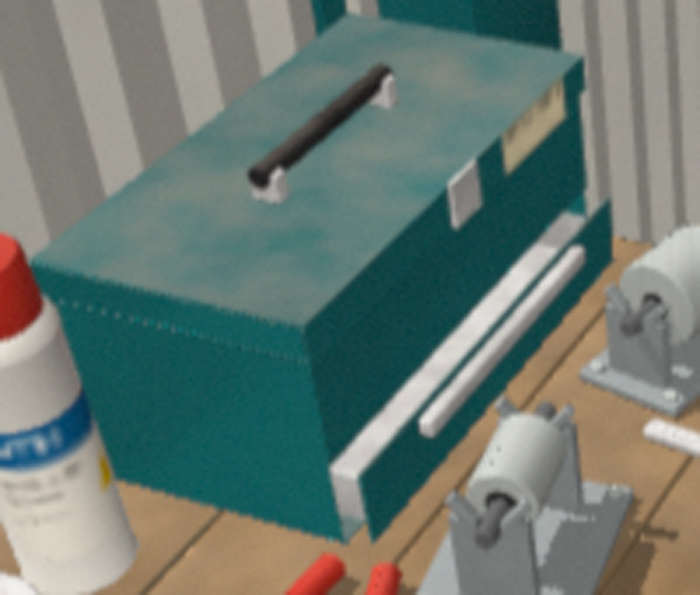

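Run:
```python
from cell import optics
from h import *
P=optics.camera_params("scene");Q=optics.camera_params("side")
f=lambda a,b:print(tri(P,(a[0]/3.5+170,a[1]/3.5+50),Q,(b[0]/3.5+110,b[1]/3.5+110)))
f((158,360),(305,328));f((707,148),(582,60));f((310,495),(425,430));f((620,360),(578,255));f((210,510),(365,475));f((697,312),(610,205))
```

```text
(array([719.17531985, 294.86167607, 164.61040644]), np.float64(1.9893408604635612))
(array([721.66976372, -29.76820303, 161.16385043]), np.float64(1.864594894961735))
(array([700.54618836, 230.54704839,  54.62321612]), np.float64(0.5661817031204381))
(array([701.25867034,  33.65337027,  55.31022029]), np.float64(1.0906576520133537))
(array([707.88693183, 284.03398388,  62.57033528]), np.float64(3.9509277668911764))
(array([704.32031738, -20.44751622,  62.5126848 ]), np.float64(2.917488403897977))
```

```bash
python3 -m handwheel '[{"travel":[0,0,100],"roll":0},{"travel":[0,0,100],"roll":8},{"travel":[287,692,130],"roll":64},{"travel":[287,692,130],"roll":64},{"travel":[287,692,130],"roll":64},{"travel":[287,692,130],"roll":64},{"travel":[287,692,130],"roll":64},{"travel":[287,692,130],"roll":64}]' -1
```

```text
t: 0.95
eef_pos: [388.0, -283.5, 326.7]
tcp_rot: [1.545, 1.571, -0.1]
ft_force: [0.7, -0.4, 0.8]
opening: 0.999
```

```bash
python3 -m handwheel '[{"travel":[165,400,17],"roll":0},{"travel":[165,400,17],"roll":0},{"travel":[165,400,17],"roll":0},{"travel":[165,400,17],"roll":0},{"travel":[165,400,17],"roll":0},{"travel":[165,400,17],"roll":0},{"travel":[165,400,17],"roll":0},{"travel":[165,400,17],"roll":0}]'
python3 -m handwheel '[{"travel":[0,0,0],"roll":0},{"travel":[0,0,0],"roll":0},{"travel":[0,0,0],"roll":0}]'
python3 - <<'E'
from cell import env,optics
from h import *
print(pose(env.state()))
im=optics.read_camera("wrist");P=optics.camera_params("wrist");cv2.imwrite("pics/w1.png",im[:,:,::-1]);np.save("w1.npy",P,allow_pickle=True)
E
```

```text
t: 1.75
eef_pos: [540.4, 86.3, 342.4]
tcp_rot: [0.85, 1.571, -0.8]
ft_force: [0.8, -0.1, 0.1]
opening: 1.003
t: 2.05
eef_pos: [539.8, 83.3, 342.2]
tcp_rot: [-1.015, 1.57, -2.666]
ft_force: [0.1, -0.4, -0.6]
opening: 0.999
(array([539.8,  83.3, 342.2]), 'jaw yaw', np.float64(-4.58), 'xdown', array([-5.e-04, -2.e-04, -1.e+00]))
```

View pics/w1.png

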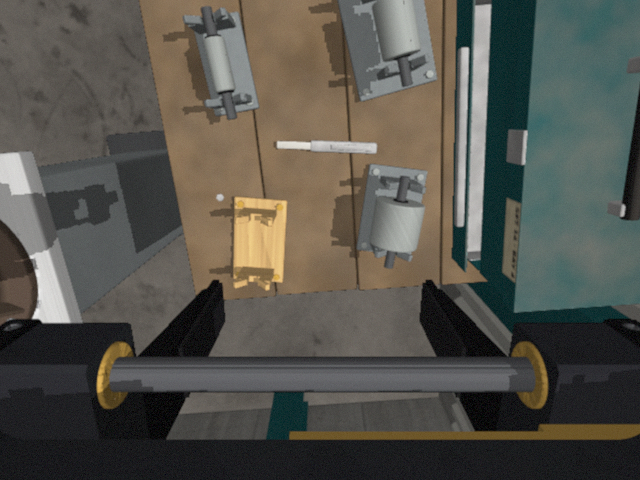

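```bash
python3 -m handwheel '[{"travel":[30,100,0],"roll":5},{"travel":[30,100,0],"roll":5},{"travel":[30,100,0],"roll":5},{"travel":[30,100,0],"roll":5},{"travel":[30,100,0],"roll":5}]'
python3 - <<'E'
from cell import env,optics
from h import *
print(pose(env.state()))
im=optics.read_camera("wrist");P=optics.camera_params("wrist");cv2.imwrite("pics/w2.png",im[:,:,::-1]);np.save("w2.npy",P,allow_pickle=True)
w1=cv2.imread("pics/w1.png")
r=lambda a,f:cv2.resize(a,None,fx=f,fy=f,interpolation=cv2.INTER_CUBIC)
cv2.imwrite("pics/w1c.png",r(w1[150:310,215:545],2.4))
E
```

```text
t: 2.6
eef_pos: [570.0, 182.6, 342.5]
tcp_rot: [-0.018, 1.57, -1.582]
ft_force: [-0.7, -0.5, -1.0]
opening: 0.998
(array([570. , 182.6, 342.5]), 'jaw yaw', np.float64(0.37), 'xdown', array([-0.e+00, -3.e-04, -1.e+00]))
```

View pics/w1c.png

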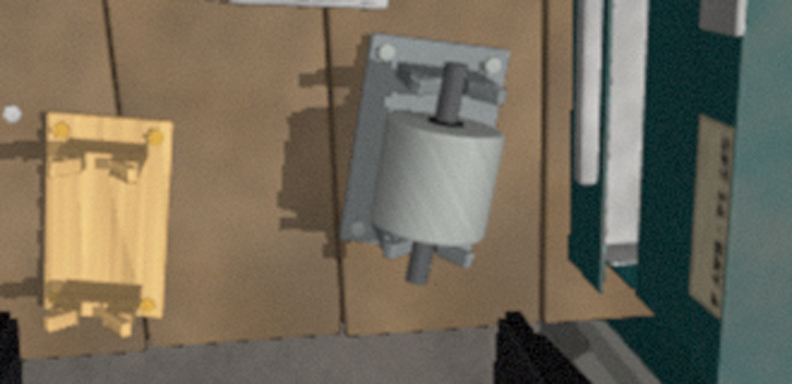

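View pics/w2.png

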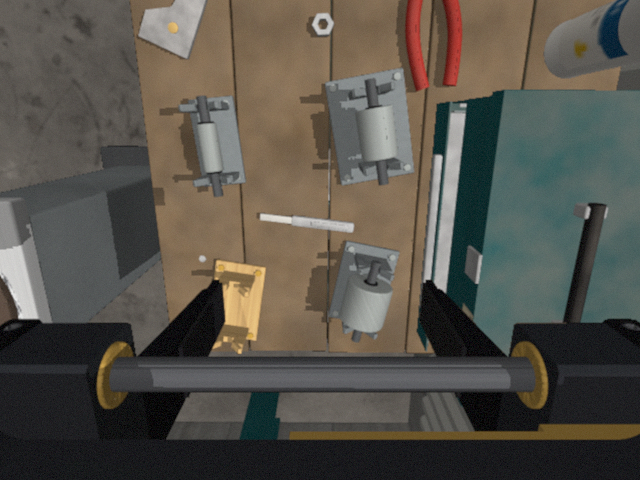

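Run:
```python
from h import *
w=cv2.imread("pics/w2.png")
r=lambda a,f:cv2.resize(a,None,fx=f,fy=f,interpolation=cv2.INTER_CUBIC)
cv2.imwrite("pics/w2b.png",r(w[60:200,310:510],4))
cv2.imwrite("pics/w2c.png",r(w[85:205,170:260],5))
```

```text
(no output)
```

View pics/w2b.png

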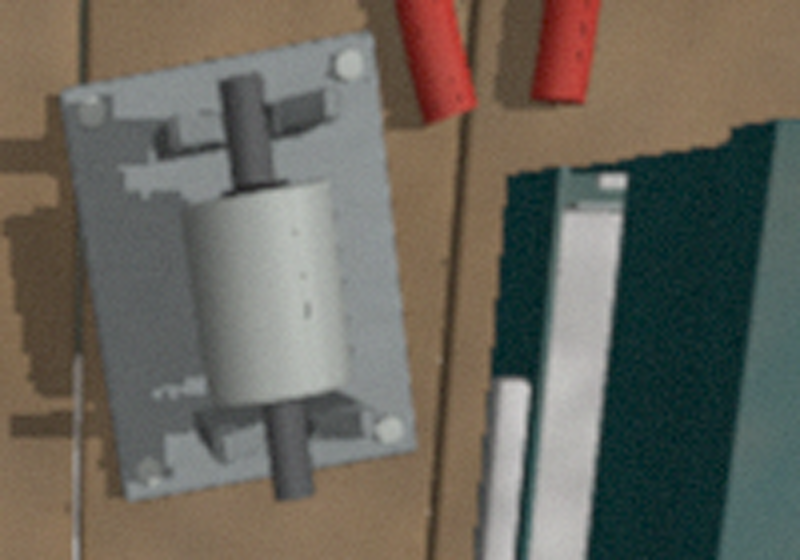

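View pics/w2c.png

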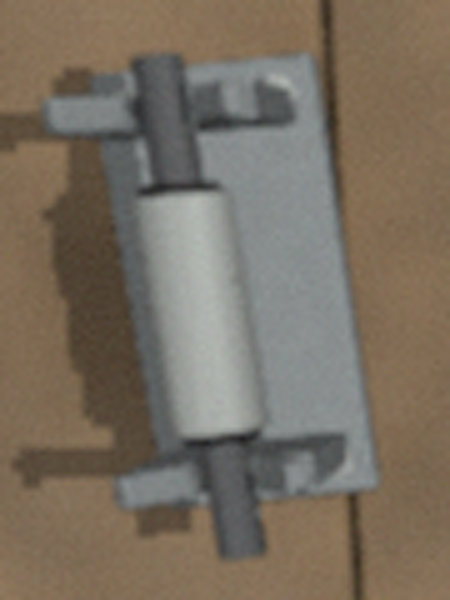

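Run:
```python
from h import *
P1=np.load("w1.npy",allow_pickle=True).item();P2=np.load("w2.npy",allow_pickle=True).item()
def g(P,s,o,z,*pts): return np.array([onz(P,u/s+o[0],v/s+o[1],z) for u,v in pts])
ang=lambda e:np.degrees(np.arctan2(e[1],e[0])).round(1)
def ax(n,c): e=c[0]-c[1]; print(n,"axle ctr",c.mean(0).round(1),"len",np.linalg.norm(e).round(1),"ang",ang(e))
B=(P2,4,(310,60));C=(P2,5,(170,85));A=(P1,2.4,(215,150))
ax("B",g(*B,60,(241,78),(296,497)));ax("C",g(*C,42,(158,58),(243,553)));ax("A",g(*A,51,(453,66),(418,282)))
f=g(*B,8,(62,92),(372,33),(415,450),(125,500));print("Bfoot",f.mean(0),ang(f[1]-f[2]),ang(f[0]-f[3]),ang(f[1]-f[0]),np.linalg.norm(f[1]-f[0]),np.linalg.norm(f[1]-f[2]))
f=g(*C,8,(315,55),(377,488));e=(f[0]-f[1]);e/=np.linalg.norm(e);print("C",f.mean(0)+28*np.array([-e[1],e[0]]),ang(e))
f=g(*A,8,(373,33),(508,52),(342,238));print("A",(f[1]+f[2])/2,ang(f[0]-f[2]),ang(f[1]-f[0]),np.linalg.norm(f[1]-f[0]),np.linalg.norm(f[0]-f[2]))
f=g(*A,8,(45,112),(173,122),(163,318));print("rest",(f[0]+f[2])/2,ang(f[1]-f[2]),ang(f[1]-f[0]),np.linalg.norm(f[1]-f[0]),np.linalg.norm(f[1]-f[2]))
print("lid",g(*B,163,(778,122),(722,540)),g(*A,163,(745,45),(720,340)))
```

```text
B axle ctr [632.9 252.2] len 115.6 ang 100.5
C axle ctr [438.4 234.4] len 114.7 ang 95.6
A axle ctr [628.6  37.7] len 114.9 ang 79.7
Bfoot [631.73490689 256.22975169] 100.2 99.9 10.4 94.34861461939546 126.02529270605724
C [438.25500809 238.65751482] 95.2
A [629.71759561  43.49637196] 78.8 -12.5 73.75466861582997 116.47160004106483
rest [449.27909489  16.76830625] 81.0 -9.1 70.34529752385173 117.27094963014463
lid [[724.22975631 291.36885851]
 [724.41446382 202.26595994]] [[725.1421102  110.84943619]
 [723.79949302  -9.23464431]]
```

Run:
```python
from cell import env,optics
from h import *
for n in("scene","side"):
    cv2.imwrite(f"pics/{n}1.png",optics.read_camera(n)[:,:,::-1])
```

```text
(no output)
```

View pics/scene1.png

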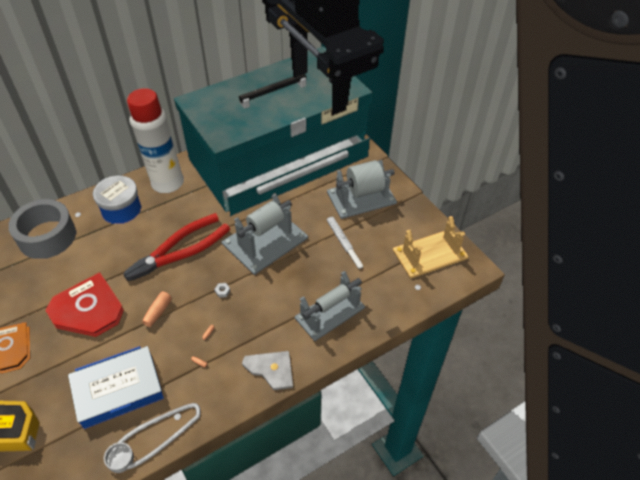

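View pics/side1.png

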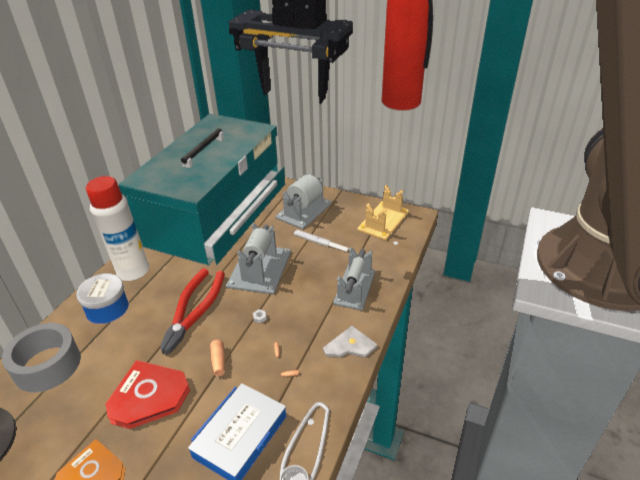

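Run:
```python
from cell import optics,env
from h import *
P=optics.camera_params("scene");Q=optics.camera_params("side")
a=cv2.imread("pics/side1.png");b=cv2.imread("pics/scene1.png")
for K,im in((Q,a),(P,b)):
  for s in(-90,90):
    for t in(-37.5,37.5):
      u,v=proj(K,(570+s,182.6+t,342.5+78));print(s,t,u,v);cv2.circle(im,(int(round(u)),int(round(v))),1,(0,255,0),-1)
  for s in(-47.5,47.5):
      u,v=proj(K,(570+s,182.6,342.5));cv2.circle(im,(int(round(u)),int(round(v))),1,(0,0,255),-1)
cv2.imwrite("pics/gr.png",np.hstack([cv2.resize(a[0:130,200:380],None,fx=3.3,fy=3.3)[:429,:400],cv2.resize(b[0:130,250:390],None,fx=2.85,fy=3.3)[:429,:400]]))
cv2.imwrite("pics/gr1.png",cv2.resize(a[0:130,200:380],None,fx=4,fy=4))
```

```text
-90 -37.5 353.3396220936533 49.58825101229644
-90 37.5 335.97865365829045 66.28416891520953
90 -37.5 251.5842342030062 36.49294080141837
90 37.5 228.63159102896418 51.24108903894805
-90 -37.5 384.76932140885026 69.87034164567118
-90 37.5 333.54739523067616 89.21712471546294
90 -37.5 309.17656727861225 3.467089970573909
90 37.5 261.6161727089809 18.504191616668322
```

View pics/gr1.png

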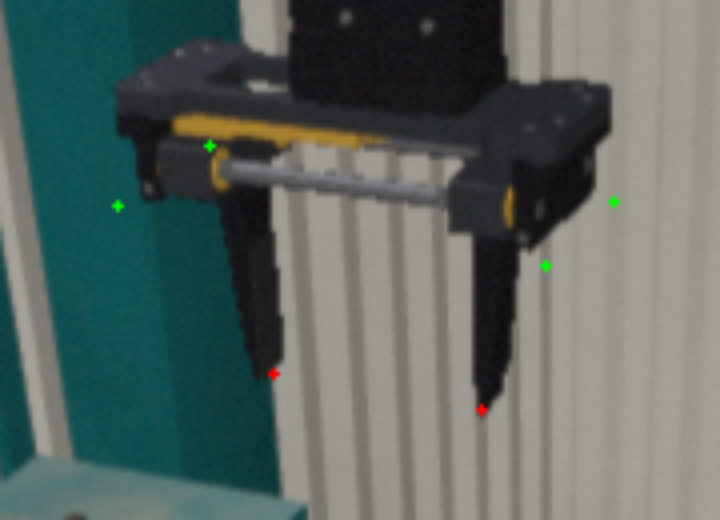

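Run:
```python
from cell import optics,env
from h import *
P=optics.camera_params("scene");Q=optics.camera_params("side")
for h in (78,100,110,120,130,140):
  print(h,[(proj(Q,(570+s,182.6+t,342.5+h))-[200,0])*4 for s,t in((-90,37.5),(-90,-37.5),(90,37.5))])
b=cv2.imread("pics/scene1.png");cv2.imwrite("pics/gr2.png",cv2.resize(b[0:130,250:400],None,fx=4,fy=4,interpolation=cv2.INTER_CUBIC))
for h in (78,100,110,120,130,140):
  print(h,[(proj(P,(570+s,182.6+t,342.5+h))-[250,0])*4 for s,t in((-90,37.5),(-90,-37.5),(90,37.5))])
```

```text
78 [array([543.91461463, 265.13667566]), array([613.35848837, 198.35300405]), array([114.52636412, 204.96435616])]
100 [array([543.92261823, 204.93478019]), array([614.54161517, 141.05776542]), array([107.25599943, 147.71456894])]
110 [array([543.92635306, 176.8419877 ]), array([615.0927457 , 114.36818746]), array([103.86918274, 121.04540685])]
120 [array([543.93015053, 148.27797745]), array([615.65249103,  87.26142052]), array([100.42936369,  93.95888271])]
130 [array([543.93401224, 119.23079312]), array([616.22105475,  59.72760585]), array([96.93528826, 66.44512192])]
140 [array([543.93793982,  89.68807045]), array([616.79864691,  31.75657156]), array([93.38566256, 38.49393591])]
78 [array([334.18958092, 356.86849886]), array([539.07728564, 279.48136658]), array([46.46469084, 74.01676647])]
100 [array([336.45884868, 294.36713403]), array([546.0716486, 217.3231625]), array([42.31090607, 12.93478219])]
110 [array([337.52717251, 264.94279798]), array([549.36048692, 188.09558533]), array([ 40.36352618, -15.7017107 ])]
120 [array([338.61961181, 234.85426084]), array([552.72094637, 158.23151828]), array([ 38.37754361, -44.90586131])]
130 [array([339.73699245, 204.0787762 ]), array([556.15539226, 127.70994115]), array([ 36.35179906, -74.69471753])]
140 [array([340.88017844, 172.59254698]), array([559.6662952,  96.5088979]), array([  34.28508631, -105.08601677])]
```

View pics/gr2.png

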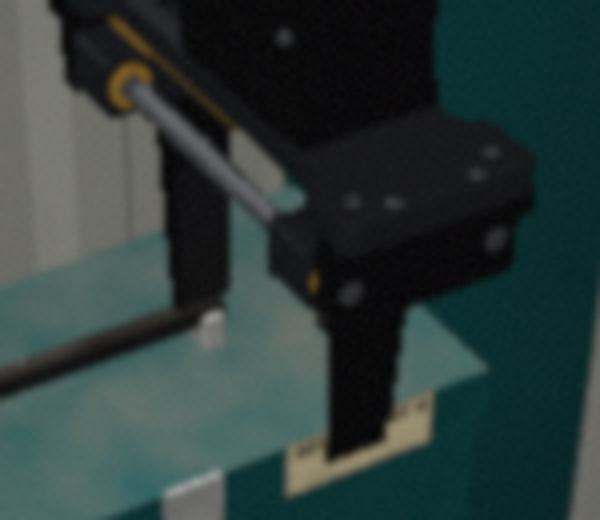

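```bash
python3 -m handwheel '[{"travel":[-132,53,-180],"roll":5},{"travel":[-132,53,-180],"roll":5},{"travel":[-132,53,-180],"roll":5},{"travel":[-132,53,-180],"roll":5},{"travel":[-132,53,-180],"roll":5},{"travel":[-132,53,-180],"roll":5},{"travel":[-132,53,-180],"roll":5},{"travel":[-132,53,-180],"roll":5}]'
python3 - <<'E'
from cell import env,optics
from h import *
print(pose(env.state()))
im=optics.read_camera("wrist");P=optics.camera_params("wrist");cv2.imwrite("pics/w3.png",im[:,:,::-1]);np.save("w3.npy",P,allow_pickle=True)
E
```

```text
t: 3.55
eef_pos: [439.8, 236.8, 163.7]
tcp_rot: [1.801, 1.568, 0.324]
ft_force: [-0.3, 0.2, -0.8]
opening: 1.0
(array([439.8, 236.8, 163.7]), 'jaw yaw', np.float64(5.4), 'xdown', array([ 2.7e-03,  9.0e-04, -1.0e+00]))
```

View pics/w3.png

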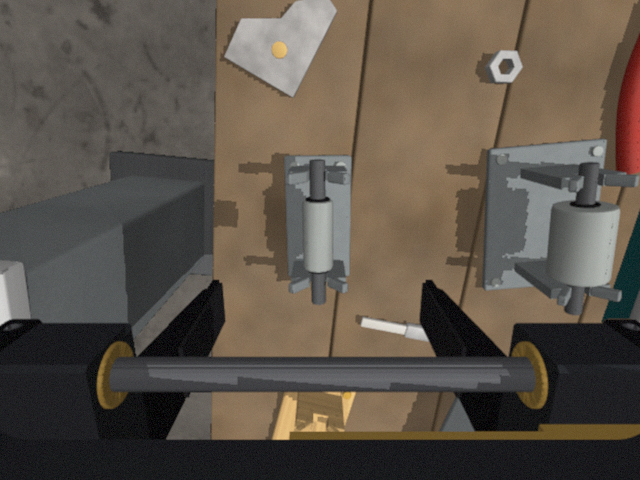

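Run:
```python
from h import *
w=cv2.imread("pics/w3.png")
cv2.imwrite("pics/w3c.png",cv2.resize(w[145:310,270:370],None,fx=3.6,fy=3.6,interpolation=cv2.INTER_CUBIC))
```

```text
(no output)
```

View pics/w3c.png

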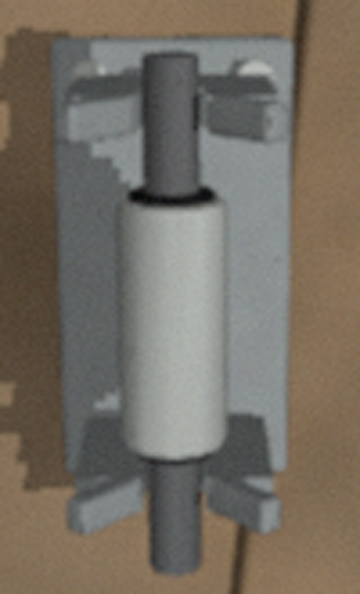

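Run:
```python
from h import *
P=np.load("w3.npy",allow_pickle=True).item()
f=lambda u,v,z:onz(P,u/3.6+270,v/3.6+145,z)
print("cam",P["world_from_camera"][:3,3])
print("axle",f(170,57,45),f(175,570,45),(f(170,57,45)+f(175,570,45))/2)
c=[f(*p,8) for p in((55,40),(292,38),(285,470),(67,470))];print("foot",np.mean(c,0),np.linalg.norm(c[0]-c[1]),np.linalg.norm(c[1]-c[2]))
e=c[1]-c[2];print(np.degrees(np.arctan2(e[1],e[0])))
```

```text
cam [432.25678007 320.00369205 333.56162345]
axle [432.1059911  291.86481233] [443.6704777  177.27805217] [437.8882344  234.57143225]
foot [437.68425512 239.48152787] 54.28568174846044 106.53396318658315
95.72377093911751
```

```bash
python3 -m handwheel '[{"travel":[-1,-2,-40],"roll":0},{"travel":[-1,-2,-80],"roll":0},{"travel":[-1,-2,-110],"roll":0},{"travel":[-1,-2,-130],"roll":0},{"travel":[-1,-2,-136],"roll":0},{"travel":[-1,-2,-136],"roll":0},{"travel":[-1,-2,-136],"roll":0}]'
python3 - <<'E'
from cell import env
from h import *
print(pose(env.state()))
E
```

```text
t: 4.3
eef_pos: [438.0, 235.2, 27.4]
tcp_rot: [1.817, 1.569, 0.341]
ft_force: [-0.6, 0.6, -0.3]
opening: 1.0
(array([438. , 235.2,  27.4]), 'jaw yaw', np.float64(5.43), 'xdown', array([ 1.8e-03,  6.0e-04, -1.0e+00]))
```

```bash
python3 -m handwheel '[{"travel":[0,0,0],"roll":0},{"travel":[0,0,0],"roll":0},{"travel":[0,0,0],"roll":0},{"travel":[0,0,0],"roll":0},{"travel":[0,0,0],"roll":0},{"travel":[0,0,0],"roll":0},{"travel":[0,0,0],"roll":0},{"travel":[0,0,0],"roll":0}]' 1
python3 -m handwheel '[{"travel":[0,0,10],"roll":0},{"travel":[0,0,30],"roll":0},{"travel":[0,0,60],"roll":0},{"travel":[0,0,90],"roll":0},{"travel":[0,0,90],"roll":0},{"travel":[0,0,90],"roll":0}]'
python3 - <<'E'
from cell import env
from h import *
print(pose(env.state()))
E
```

```text
t: 5.1
eef_pos: [437.1, 235.1, 26.3]
tcp_rot: [-0.783, 1.571, -2.259]
ft_force: [-0.2, 0.4, 0.2]
opening: 0.385
t: 5.7
eef_pos: [437.3, 235.1, 117.2]
tcp_rot: [1.814, 1.569, 0.338]
ft_force: [-0.2, -0.4, -0.2]
opening: 0.004
(array([437.3, 235.1, 117.2]), 'jaw yaw', np.float64(5.45), 'xdown', array([ 1.7e-03,  6.0e-04, -1.0e+00]))
```

Run:
```python
from cell import env,optics
from h import *
im=optics.read_camera("wrist");cv2.imwrite("pics/w4.png",im[:,:,::-1])
```

```text
(no output)
```

View pics/w4.png

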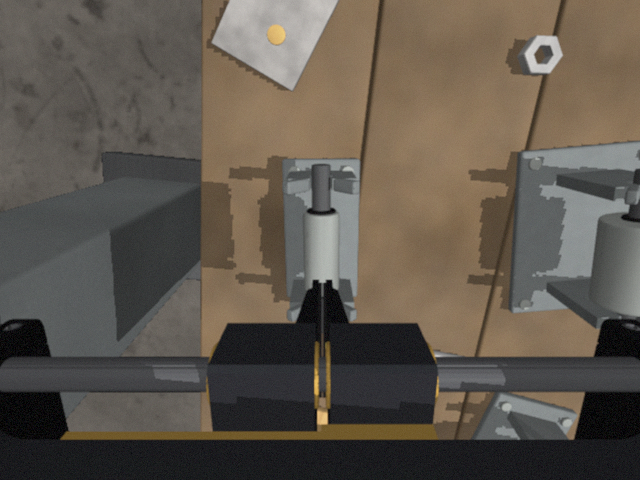

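```bash
python3 -m handwheel '[{"travel":[0,0,0],"roll":0},{"travel":[0,0,0],"roll":0},{"travel":[0,0,0],"roll":0},{"travel":[0,0,0],"roll":0},{"travel":[0,0,0],"roll":0},{"travel":[0,0,0],"roll":0},{"travel":[0,0,0],"roll":0}]' 0
python3 -m handwheel '[{"travel":[0,0,-30],"roll":0},{"travel":[0,0,-60],"roll":0},{"travel":[0,0,-85],"roll":0},{"travel":[0,0,-92],"roll":0},{"travel":[0,0,-92],"roll":0},{"travel":[0,0,-92],"roll":0}]'
python3 -m handwheel '[{"travel":[0,0,0],"roll":0},{"travel":[0,0,0],"roll":0},{"travel":[0,0,0],"roll":0},{"travel":[0,0,0],"roll":0},{"travel":[0,0,0],"roll":0},{"travel":[0,0,0],"roll":0}]' 1
```

```text
t: 6.45
eef_pos: [437.1, 235.1, 116.3]
tcp_rot: [1.216, 1.571, -0.26]
ft_force: [0.6, 0.3, -0.2]
opening: 0.489
t: 7.05
eef_pos: [437.6, 235.3, 25.2]
tcp_rot: [1.819, 1.57, 0.343]
ft_force: [0.8, 1.1, -0.8]
opening: 0.499
t: 7.65
eef_pos: [437.3, 235.1, 24.7]
tcp_rot: [1.758, 1.57, 0.283]
ft_force: [-0.8, 0.2, 6.6]
opening: 0.25
```

```bash
python3 -m handwheel '[{"travel":[0,0,5],"roll":0},{"travel":[0,0,15],"roll":0},{"travel":[0,0,40],"roll":0},{"travel":[0,0,80],"roll":0},{"travel":[0,0,110],"roll":0},{"travel":[0,0,110],"roll":0}]'
python3 -m handwheel '[{"travel":[2,-36,0],"roll":-2},{"travel":[4,-76,0],"roll":-5},{"travel":[7,-116,0],"roll":-8},{"travel":[9,-156,0],"roll":-11},{"travel":[11,-190,0],"roll":-13},{"travel":[12,-214,0],"roll":-14.5},{"travel":[12,-218,0],"roll":-14.5},{"travel":[12,-218,0],"roll":-14.5}]'
python3 - <<'E'
from cell import env,optics
from h import *
print(pose(env.state()))
im=optics.read_camera("wrist");P=optics.camera_params("wrist");cv2.imwrite("pics/w5.png",im[:,:,::-1]);np.save("w5.npy",P,allow_pickle=True)
E
```

```text
t: 8.25
eef_pos: [438.5, 235.6, 138.3]
tcp_rot: [1.829, 1.564, 0.354]
ft_force: [0.5, -0.2, -2.8]
opening: 0.246
t: 9.05
eef_pos: [448.9, 16.8, 134.1]
tcp_rot: [-1.583, 1.57, 2.97]
ft_force: [0.1, 0.1, -1.4]
opening: 0.244
(array([448.9,  16.8, 134.1]), 'jaw yaw', np.float64(-9.11), 'xdown', array([-6.e-04,  1.e-04, -1.e+00]))
```

View pics/w5.png

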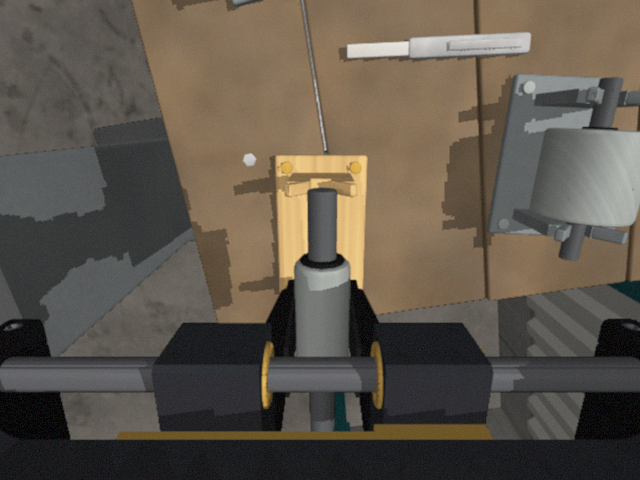

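Run:
```python
from h import *
P=np.load("w5.npy",allow_pickle=True).item()
a,b=onz(P,276,155,8),onz(P,368,156,8); e=b-a; print(a,b,np.linalg.norm(e),np.degrees(np.arctan2(e[1],e[0])))
e/=np.linalg.norm(e); c=(a+b)/2+59*np.array([e[1],-e[0]]); print("rest ctr",c)
t=onz(P,322,190,154); n=np.array([e[1],-e[0]]);print("axle end",t,"roller ctr",t+58*n, "off along",(c-(t+58*n))@n,"across",(c-(t+58*n))@e)
```

```text
[424.89984586  81.16335057] [492.89662301  69.60115908] 68.97279156003222 -9.650288734867981
rest ctr [449.00782283  17.21714709]
axle end [458.87329929  74.5068547 ] roller ctr [449.15052178  17.32759624] off along 0.13280743310024803 across -0.12216461500253789
```

```bash
python3 -m handwheel '[{"travel":[0,0,-30],"roll":0},{"travel":[0,0,-60],"roll":0},{"travel":[0,0,-80],"roll":0},{"travel":[0,0,-92],"roll":0},{"travel":[0,0,-98],"roll":0},{"travel":[0,0,-101],"roll":0},{"travel":[0,0,-101],"roll":0}]'
python3 -m handwheel '[{"travel":[0,0,-1],"roll":0},{"travel":[0,0,-2],"roll":0},{"travel":[0,0,-3],"roll":0},{"travel":[0,0,-3],"roll":0}]'
```

```text
t: 9.8
eef_pos: [448.9, 17.6, 33.4]
tcp_rot: [-1.626, 1.57, 2.929]
ft_force: [-1.8, 0.4, -2.2]
opening: 0.243
t: 10.2
eef_pos: [449.0, 17.1, 30.5]
tcp_rot: [-1.013, 1.571, -2.742]
ft_force: [-3.5, 1.1, 0.2]
opening: 0.246
```

```bash
python3 -m handwheel '[{"travel":[0,0,-1],"roll":0},{"travel":[0,0,-1],"roll":0},{"travel":[0,0,-2],"roll":0},{"travel":[0,0,-2],"roll":0}]'
```

```text
t: 10.6
eef_pos: [449.0, 17.1, 28.6]
tcp_rot: [0.878, 1.571, -0.851]
ft_force: [-5.2, 0.5, 7.9]
opening: 0.248
```

```bash
python3 -m handwheel '[{"travel":[0,0,0],"roll":0},{"travel":[0,0,0],"roll":0},{"travel":[0,0,0],"roll":0},{"travel":[0,0,0],"roll":0},{"travel":[0,0,0],"roll":0},{"travel":[0,0,0],"roll":0}]' 0
python3 -m handwheel '[{"travel":[0,0,30],"roll":0},{"travel":[0,0,70],"roll":0},{"travel":[0,0,110],"roll":0},{"travel":[0,0,130],"roll":0},{"travel":[0,0,130],"roll":0},{"travel":[0,0,130],"roll":0}]' -1
python3 - <<'E'
from cell import env,optics
from h import *
print(pose(env.state()))
im=optics.read_camera("wrist");P=optics.camera_params("wrist");cv2.imwrite("pics/w6.png",im[:,:,::-1]);np.save("w6.npy",P,allow_pickle=True)
E
```

```text
t: 11.2
eef_pos: [449.2, 17.1, 28.3]
tcp_rot: [1.485, 1.571, -0.243]
ft_force: [0.3, -0.6, -0.2]
opening: 0.499
t: 11.8
eef_pos: [448.9, 17.1, 158.1]
tcp_rot: [1.604, 1.57, -0.125]
ft_force: [0.4, 0.2, -0.8]
opening: 0.941
(array([448.9,  17.1, 158.1]), 'jaw yaw', np.float64(-9.05), 'xdown', array([ 4.e-04, -1.e-04, -1.e+00]))
```

View pics/w6.png

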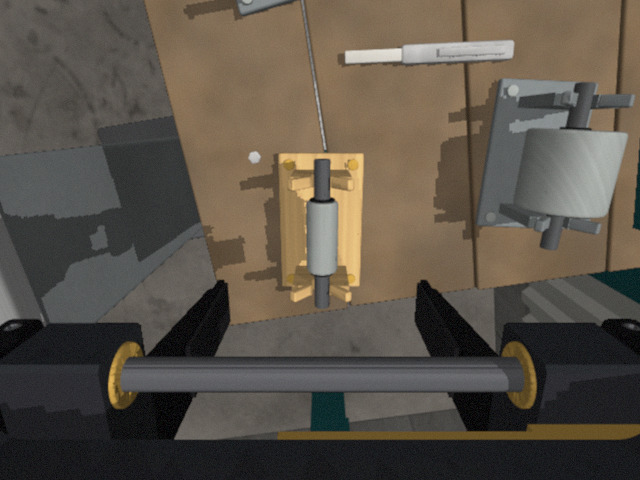

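```bash
python3 -m handwheel '[{"travel":[40,5,40],"roll":0},{"travel":[85,10,50],"roll":-1},{"travel":[130,15,50],"roll":-1.5},{"travel":[165,20,50],"roll":-1.5},{"travel":[180,24,50],"roll":-1.5},{"travel":[180,24,50],"roll":-1.5},{"travel":[180,24,50],"roll":-1.5}]' -1
python3 - <<'E'
from cell import env,optics
from h import *
print(pose(env.state()))
im=optics.read_camera("wrist");P=optics.camera_params("wrist");cv2.imwrite("pics/w7.png",im[:,:,::-1]);np.save("w7.npy",P,allow_pickle=True)
E
```

```text
t: 12.55
eef_pos: [628.2, 41.1, 206.5]
tcp_rot: [-1.396, 1.568, 3.133]
ft_force: [-0.5, 0.6, 1.0]
opening: 1.004
(array([628.2,  41.1, 206.5]), 'jaw yaw', np.float64(-10.54), 'xdown', array([-0.0031,  0.    , -1.    ]))
```

View pics/w7.png

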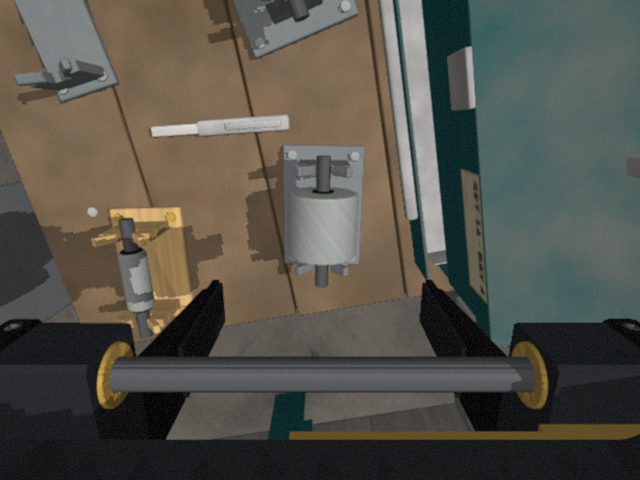

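Run:
```python
from h import *
P=np.load("w7.npy",allow_pickle=True).item()
a,b=onz(P,323.5,156,53),onz(P,321,286,53);e=a-b;print("axle",(a+b)/2,np.linalg.norm(e),np.degrees(np.arctan2(e[1],e[0])))
c=[onz(P,*p,8) for p in((283.5,146),(365,146.5),(360.5,264),(285,264))];print("foot",np.mean(c,0),np.linalg.norm(c[0]-c[1]),np.linalg.norm(c[2]-c[1]))
for i,j in((1,0),(2,3)):
  e=c[i]-c[j];print(np.degrees(np.arctan2(e[1],e[0])))
e=c[0]-c[3];print(np.degrees(np.arctan2(e[1],e[0])));e=c[1]-c[2];print(np.degrees(np.arctan2(e[1],e[0])))
print("lid",onz(P,475,90,163),onz(P,487,250,163),onz(P,495,325,163))
```

```text
axle [628.36351906  38.96653221] 115.93774433828524 78.40606687407494
foot [630.33762711  43.3420134 ] 75.62499229281687 116.33092201311659
-10.871381712754653
-10.47971095158614
78.52969704263106
79.0894224903859
lid [724.54282264 123.66119647] [725.45892304  34.90978708] [727.41971728 -15.31171977]
```

```bash
python3 -m handwheel '[{"travel":[0,-1,-30],"roll":0},{"travel":[0,-1,-60],"roll":0},{"travel":[0,-1,-90],"roll":0},{"travel":[0,-1,-105],"roll":0},{"travel":[0,-1,-105],"roll":0},{"travel":[0,-1,-105],"roll":0}]'
python3 -m handwheel '[{"travel":[0,0,-4],"roll":0},{"travel":[0,0,-8],"roll":0},{"travel":[0,0,-10],"roll":0},{"travel":[0,0,-10],"roll":0}]'
python3 -m handwheel '[{"travel":[0,0,-1],"roll":0},{"travel":[0,0,-2],"roll":0},{"travel":[0,0,-3],"roll":0},{"travel":[0,0,-4],"roll":0}]'
```

```text
t: 13.2
eef_pos: [628.9, 39.9, 104.0]
tcp_rot: [1.507, 1.571, -0.248]
ft_force: [0.9, -0.6, 1.3]
opening: 1.001
t: 13.6
eef_pos: [629.1, 40.1, 93.3]
tcp_rot: [0.377, 1.571, -1.377]
ft_force: [0.3, 0.5, 0.1]
opening: 1.001
t: 14.0
eef_pos: [629.2, 40.1, 89.3]
tcp_rot: [1.506, 1.571, -0.249]
ft_force: [-0.9, 0.2, 0.4]
opening: 0.999
```

```bash
for i in 1; do :; done; python3 -m handwheel '[{"travel":[0,0,-1],"roll":0},{"travel":[0,0,-2],"roll":0},{"travel":[0,0,-3],"roll":0},{"travel":[0,0,-4],"roll":0}]'
python3 -m handwheel '[{"travel":[0,0,-1],"roll":0},{"travel":[0,0,-2],"roll":0},{"travel":[0,0,-3],"roll":0},{"travel":[0,0,-4],"roll":0}]'
python3 - <<'E'
from cell import env,optics
from h import *
print(pose(env.state()))
for n in("side","scene"): cv2.imwrite(f"pics/{n}8.png",optics.read_camera(n)[:,:,::-1])
a=cv2.imread("pics/side8.png")[60:260,180:380];b=cv2.imread("pics/scene8.png")[60:260,220:420]
cv2.imwrite("pics/g8.png",cv2.resize(np.hstack([a,b]),None,fx=2,fy=2,interpolation=cv2.INTER_CUBIC))
E
```

```text
t: 14.4
eef_pos: [629.1, 40.1, 85.3]
tcp_rot: [1.62, 1.571, -0.135]
ft_force: [0.8, 0.9, -0.1]
opening: 0.996
t: 14.8
eef_pos: [629.2, 40.1, 81.3]
tcp_rot: [1.631, 1.571, -0.124]
ft_force: [-1.0, -0.8, -0.1]
opening: 1.003
(array([629.2,  40.1,  81.3]), 'jaw yaw', np.float64(-10.55), 'xdown', array([ 1.e-04, -0.e+00, -1.e+00]))
```

View pics/g8.png

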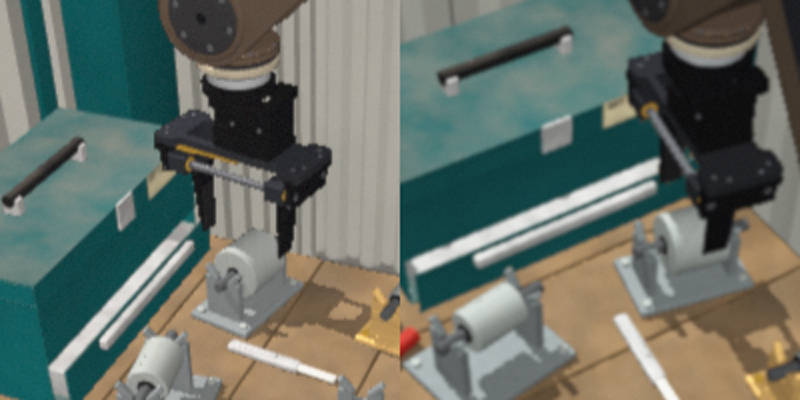

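```bash
python3 -m handwheel '[{"travel":[-1,0,0],"roll":0},{"travel":[-1,0,-1],"roll":0},{"travel":[-1,0,-2],"roll":0},{"travel":[-1,0,-3],"roll":0},{"travel":[-1,0,-4],"roll":0},{"travel":[-1,0,-5],"roll":0}]'
python3 -m handwheel '[{"travel":[0,0,-1],"roll":0},{"travel":[0,0,-2],"roll":0},{"travel":[0,0,-3],"roll":0},{"travel":[0,0,-4],"roll":0},{"travel":[0,0,-5],"roll":0}]'
python3 -m handwheel '[{"travel":[0,0,-1],"roll":0},{"travel":[0,0,-2],"roll":0},{"travel":[0,0,-3],"roll":0},{"travel":[0,0,-4],"roll":0},{"travel":[0,0,-5],"roll":0}]'
```

```text
t: 15.5
eef_pos: [628.1, 40.1, 76.2]
tcp_rot: [0.623, 1.571, -1.132]
ft_force: [-0.1, -0.8, -0.2]
opening: 0.999
t: 16.0
eef_pos: [628.1, 40.1, 71.3]
tcp_rot: [1.536, 1.571, -0.219]
ft_force: [0.4, 0.1, -0.2]
opening: 0.998
t: 16.5
eef_pos: [628.1, 40.1, 66.3]
tcp_rot: [1.565, 1.571, -0.19]
ft_force: [0.1, 0.2, -0.0]
opening: 1.004
```

```bash
python3 -m handwheel '[{"travel":[0,0,-1],"roll":0},{"travel":[0,0,-2],"roll":0},{"travel":[0,0,-3],"roll":0},{"travel":[0,0,-4],"roll":0},{"travel":[0,0,-5],"roll":0}]'
python3 -m handwheel '[{"travel":[0,0,-1],"roll":0},{"travel":[0,0,-2],"roll":0},{"travel":[0,0,-3],"roll":0},{"travel":[0,0,-4],"roll":0},{"travel":[0,0,-5],"roll":0}]'
```

```text
t: 17.0
eef_pos: [628.1, 40.1, 61.3]
tcp_rot: [1.372, 1.571, -0.383]
ft_force: [0.9, 0.5, 0.4]
opening: 1.0
t: 17.5
eef_pos: [628.2, 40.1, 56.3]
tcp_rot: [1.637, 1.571, -0.117]
ft_force: [0.5, -0.3, -0.5]
opening: 1.0
```

```bash
python3 -m handwheel '[{"travel":[0,0,-1],"roll":0},{"travel":[0,0,-2],"roll":0},{"travel":[0,0,-3],"roll":0},{"travel":[0,0,-4],"roll":0},{"travel":[0,0,-5],"roll":0},{"travel":[0,0,-6],"roll":0}]'
python3 -m handwheel '[{"travel":[0,0,-1],"roll":0},{"travel":[0,0,-2],"roll":0},{"travel":[0,0,-3],"roll":0},{"travel":[0,0,-4],"roll":0},{"travel":[0,0,-5],"roll":0},{"travel":[0,0,-6],"roll":0}]'
python3 -m handwheel '[{"travel":[0,0,-1],"roll":0},{"travel":[0,0,-2],"roll":0},{"travel":[0,0,-3],"roll":0},{"travel":[0,0,-4],"roll":0},{"travel":[0,0,-5],"roll":0},{"travel":[0,0,-6],"roll":0}]'
```

```text
t: 18.1
eef_pos: [628.1, 40.1, 50.3]
tcp_rot: [1.696, 1.571, -0.059]
ft_force: [0.8, -0.3, 0.5]
opening: 0.999
t: 18.7
eef_pos: [628.1, 40.1, 44.3]
tcp_rot: [1.232, 1.571, -0.523]
ft_force: [-1.1, -0.1, -0.2]
opening: 1.001
t: 19.3
eef_pos: [628.1, 40.1, 38.3]
tcp_rot: [1.596, 1.571, -0.159]
ft_force: [0.7, 0.2, 0.1]
opening: 1.001
```

```bash
python3 -m handwheel '[{"travel":[0,0,-1],"roll":0},{"travel":[0,0,-2],"roll":0},{"travel":[0,0,-3],"roll":0},{"travel":[0,0,-3],"roll":0},{"travel":[0,0,-3],"roll":0},{"travel":[0,0,-3],"roll":0},{"travel":[0,0,-3],"roll":0},{"travel":[0,0,-3],"roll":0}]' 1
python3 -m handwheel '[{"travel":[0,0,1],"roll":0},{"travel":[0,0,2],"roll":0},{"travel":[0,0,4],"roll":0},{"travel":[0,0,6],"roll":0},{"travel":[0,0,6],"roll":0}]'
```

```text
t: 20.1
eef_pos: [628.1, 40.1, 35.4]
tcp_rot: [1.017, 1.571, -0.738]
ft_force: [0.3, 0.0, 0.4]
opening: 0.626
t: 20.6
eef_pos: [628.3, 40.1, 41.7]
tcp_rot: [1.694, 1.57, -0.061]
ft_force: [1.0, 0.6, -3.2]
opening: 0.625
```

```bash
python3 -m handwheel '[{"travel":[0,0,10],"roll":0},{"travel":[0,0,25],"roll":0},{"travel":[0,0,50],"roll":0},{"travel":[0,0,80],"roll":0},{"travel":[0,0,110],"roll":0},{"travel":[0,0,125],"roll":0},{"travel":[0,0,125],"roll":0}]'
python3 -m handwheel '[{"travel":[-20,20,0],"roll":2},{"travel":[-48,50,0],"roll":4},{"travel":[-78,82,0],"roll":6},{"travel":[-108,114,0],"roll":8},{"travel":[-138,146,0],"roll":11},{"travel":[-165,175,0],"roll":14},{"travel":[-183,193,0],"roll":16},{"travel":[-190,199,0],"roll":16}]'
python3 -m handwheel '[{"travel":[0,0,-20],"roll":0},{"travel":[0,0,-30],"roll":0},{"travel":[0,0,-30],"roll":0},{"travel":[0,0,-30],"roll":0}]'
python3 - <<'E'
from cell import env,optics
from h import *
print(pose(env.state()))
im=optics.read_camera("wrist");P=optics.camera_params("wrist");cv2.imwrite("pics/w9.png",im[:,:,::-1]);np.save("w9.npy",P,allow_pickle=True)
E
```

```text
t: 21.3
eef_pos: [629.1, 40.1, 170.0]
tcp_rot: [1.712, 1.565, -0.043]
ft_force: [0.7, 0.7, -4.2]
opening: 0.629
t: 22.1
eef_pos: [436.2, 240.3, 166.2]
tcp_rot: [-1.417, 1.57, -2.89]
ft_force: [-0.1, -1.2, -3.2]
opening: 0.625
t: 22.5
eef_pos: [438.6, 238.6, 136.3]
tcp_rot: [-1.132, 1.57, -2.609]
ft_force: [0.1, -0.1, -3.3]
opening: 0.624
(array([438.6, 238.6, 136.3]), 'jaw yaw', np.float64(5.39), 'xdown', array([-4.e-04, -2.e-04, -1.e+00]))
```

View pics/w9.png

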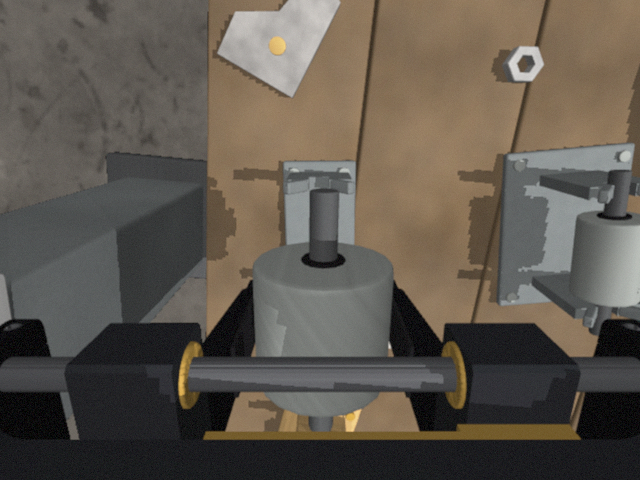

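```bash
cat >> h.py <<'E'
def align(P,l,r,flen,end,zc):
    "l,r: foot's far top corners px; end: far end of held axle px, top; zc axle height"
    a,b=onz(P,*l,8),onz(P,*r,8);e=b-a;print("w",np.linalg.norm(e).round(1),"ang",np.degrees(np.arctan2(e[1],e[0])).round(2))
    e/=np.linalg.norm(e);n=np.array([e[1],-e[0]]);c=(a+b)/2+flen/2*n;t=onz(P,*end,zc+2);q=t+58*n
    print("stand",c.round(1),"roller",q.round(1),"shift needed",(c-q).round(1))
E
python3 - <<'E'
from h import *
P=np.load("w9.npy",allow_pickle=True).item()
align(P,(283.5,161.5),(356,161),108,(323.5,190),136.3+15.6)
E
```

```text
w 55.0 ang 5.79
stand [438.2 238.9] roller [440.6 238.3] shift needed [-2.4  0.6]
```

```bash
python3 -m handwheel '[{"travel":[-1,0,-30],"roll":0},{"travel":[-1,0,-60],"roll":0},{"travel":[-1,0,-78],"roll":0},{"travel":[-1,0,-90],"roll":0},{"travel":[-1,0,-98],"roll":0},{"travel":[-1,0,-102],"roll":0},{"travel":[-1,0,-104],"roll":0},{"travel":[-1,0,-104],"roll":0}]'
python3 -m handwheel '[{"travel":[0,0,-1],"roll":0},{"travel":[0,0,-2],"roll":0},{"travel":[0,0,-3],"roll":0},{"travel":[0,0,-4],"roll":0},{"travel":[0,0,-4],"roll":0}]'
```

```text
t: 23.35
eef_pos: [436.9, 239.0, 32.7]
tcp_rot: [-1.145, 1.571, -2.621]
ft_force: [-3.3, -0.2, -5.2]
opening: 0.625
t: 23.85
eef_pos: [436.9, 239.0, 28.2]
tcp_rot: [-1.25, 1.57, -2.726]
ft_force: [-5.0, 0.1, -2.3]
opening: 0.622
```

```bash
python3 -m handwheel '[{"travel":[-1,0,-1],"roll":0},{"travel":[-1,0,-2],"roll":0},{"travel":[-1,0,-2],"roll":0}]'
```

```text
t: 24.15
eef_pos: [436.7, 239.2, 26.4]
tcp_rot: [1.822, 1.57, 0.346]
ft_force: [-0.2, 1.0, -2.8]
opening: 0.627
```

```bash
python3 -m handwheel '[{"travel":[0,0,-0.5],"roll":0},{"travel":[0,0,-1],"roll":0},{"travel":[0,0,-1],"roll":0}]'
```

```text
t: 24.45
eef_pos: [436.7, 239.3, 26.1]
tcp_rot: [1.819, 1.569, 0.343]
ft_force: [-1.5, -0.3, 9.9]
opening: 0.626
```

```bash
python3 -m handwheel '[{"travel":[0,0,0],"roll":0},{"travel":[0,0,0],"roll":0},{"travel":[0,0,0],"roll":0},{"travel":[0,0,0],"roll":0}]' -0.7
python3 -m handwheel '[{"travel":[0,0,20],"roll":0},{"travel":[0,0,50],"roll":0},{"travel":[0,0,90],"roll":0},{"travel":[0,0,130],"roll":0},{"travel":[0,0,130],"roll":0}]'
python3 - <<'E'
from cell import env,optics
from h import *
print(pose(env.state()))
im=optics.read_camera("wrist");P=optics.camera_params("wrist");cv2.imwrite("pics/w10.png",im[:,:,::-1]);np.save("w10.npy",P,allow_pickle=True)
E
```

```text
t: 24.85
eef_pos: [436.3, 239.1, 25.3]
tcp_rot: [1.636, 1.571, 0.16]
ft_force: [-0.1, -0.2, 0.5]
opening: 0.845
t: 25.35
eef_pos: [437.9, 239.8, 159.7]
tcp_rot: [1.841, 1.563, 0.366]
ft_force: [0.7, -0.2, -0.6]
opening: 0.849
(array([437.9, 239.8, 159.7]), 'jaw yaw', np.float64(5.46), 'xdown', array([ 0.0072,  0.0028, -1.    ]))
```

View pics/w10.png

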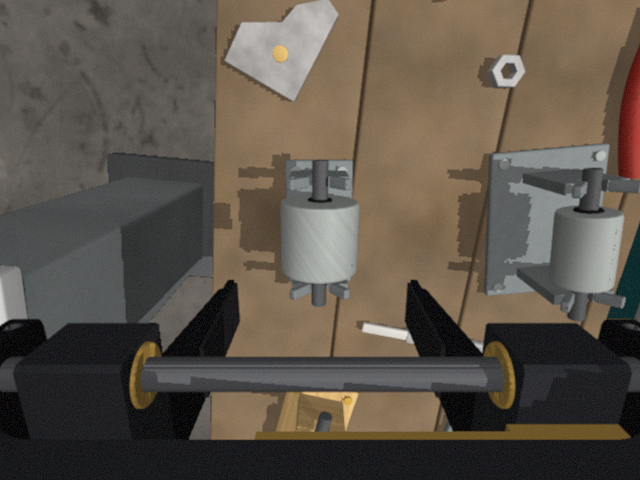

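```bash
python3 -m handwheel '[{"travel":[30,2,40],"roll":1},{"travel":[75,5,50],"roll":2},{"travel":[120,9,50],"roll":3},{"travel":[160,12,50],"roll":4},{"travel":[185,15,50],"roll":4.5},{"travel":[194,15,50],"roll":4.5},{"travel":[194,15,50],"roll":4.5},{"travel":[194,15,50],"roll":4.5}]' -0.3
python3 - <<'E'
from cell import env,optics
from h import *
print(pose(env.state()))
im=optics.read_camera("wrist");P=optics.camera_params("wrist");cv2.imwrite("pics/w11.png",im[:,:,::-1]);np.save("w11.npy",P,allow_pickle=True)
E
```

```text
t: 26.2
eef_pos: [629.0, 254.0, 204.5]
tcp_rot: [-1.484, 1.569, -2.881]
ft_force: [-0.5, 0.8, -0.5]
opening: 0.649
(array([629. , 254. , 204.5]), 'jaw yaw', np.float64(9.95), 'xdown', array([-1.6e-03, -4.0e-04, -1.0e+00]))
```

View pics/w11.png

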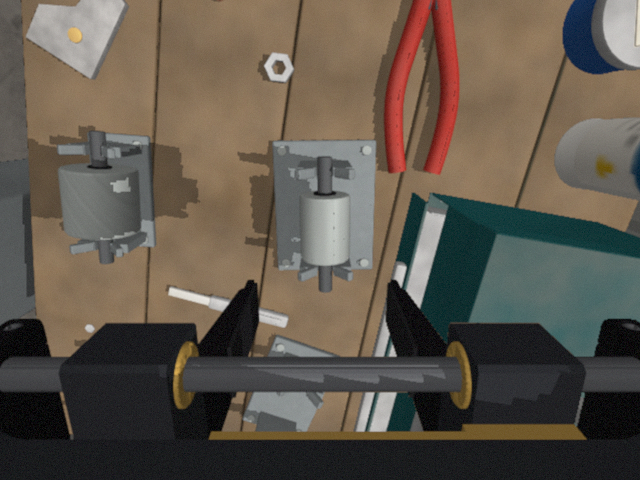

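Run:
```python
from h import *
P=np.load("w11.npy",allow_pickle=True).item()
a,b=onz(P,324,157,62),onz(P,325.5,291,62);e=a-b;print("axle",(a+b)/2,np.linalg.norm(e),np.degrees(np.arctan2(e[1],e[0])))
c=[onz(P,*p,8) for p in((273,142),(376,142),(373,269),(278,269))];print("foot",np.mean(c,0),np.linalg.norm(c[0]-c[1]),np.linalg.norm(c[2]-c[1]))
for i,j in((1,0),(2,3),(0,3),(1,2)):
  e=c[i]-c[j];print(np.degrees(np.arctan2(e[1],e[0])))
print("lid corner",onz(P,431,195,163),onz(P,470,312,163))
```

```text
axle [632.31688561 252.64799149] 115.96256416413665 100.71413554066866
foot [632.10130315 256.86108543] 94.74783435476898 125.14052776001431
9.974902678765009
10.001105619728024
100.15992822643891
100.93453186726327
lid corner [681.46141684 308.26852184] [723.07526013 242.70894582]
```

```bash
python3 -m handwheel '[{"travel":[1.5,0,-30],"roll":0},{"travel":[1.5,0,-60],"roll":0},{"travel":[1.5,0,-90],"roll":0},{"travel":[1.5,0,-105],"roll":0},{"travel":[1.5,0,-105],"roll":0},{"travel":[1.5,0,-105],"roll":0},{"travel":[1.5,0,-105],"roll":0}]'
```

```text
t: 26.95
eef_pos: [632.2, 254.4, 102.2]
tcp_rot: [1.682, 1.568, 0.285]
ft_force: [0.2, -0.8, -0.3]
opening: 0.647
```

```bash
python3 -m handwheel '[{"travel":[0,0,-3],"roll":0},{"travel":[0,0,-6],"roll":0},{"travel":[0,0,-8],"roll":0},{"travel":[0,0,-10],"roll":0},{"travel":[0,0,-11],"roll":0}]'
python3 -m handwheel '[{"travel":[0,0,-1],"roll":0},{"travel":[0,0,-2],"roll":0},{"travel":[0,0,-2],"roll":0}]'
python3 -m handwheel '[{"travel":[0,0,-1],"roll":0},{"travel":[0,0,-2],"roll":0},{"travel":[0,0,-2],"roll":0}]'
python3 -m handwheel '[{"travel":[0,0,-1],"roll":0},{"travel":[0,0,-2],"roll":0},{"travel":[0,0,-2],"roll":0}]'
```

```text
t: 27.45
eef_pos: [631.6, 254.0, 89.1]
tcp_rot: [-1.356, 1.571, -2.754]
ft_force: [-0.4, 0.6, 0.3]
opening: 0.652
t: 27.75
eef_pos: [631.6, 254.1, 87.2]
tcp_rot: [-1.291, 1.571, -2.688]
ft_force: [0.5, -0.1, -0.4]
opening: 0.652
t: 28.05
eef_pos: [631.6, 254.1, 85.2]
tcp_rot: [-1.286, 1.571, -2.683]
ft_force: [-0.3, 0.7, -0.2]
opening: 0.649
t: 28.35
eef_pos: [631.6, 254.1, 83.2]
tcp_rot: [-1.444, 1.571, -2.841]
ft_force: [-0.1, 0.2, -0.0]
opening: 0.65
```

```bash
python3 -m handwheel '[{"travel":[0,0,-1],"roll":0},{"travel":[0,0,-2],"roll":0},{"travel":[0,0,-2],"roll":0}]'
python3 -m handwheel '[{"travel":[0,0,-1],"roll":0},{"travel":[0,0,-2],"roll":0},{"travel":[0,0,-2],"roll":0}]'
python3 -m handwheel '[{"travel":[0,0,-1],"roll":0},{"travel":[0,0,-2],"roll":0},{"travel":[0,0,-2],"roll":0}]'
python3 -m handwheel '[{"travel":[0,0,-1],"roll":0},{"travel":[0,0,-2],"roll":0},{"travel":[0,0,-2],"roll":0}]'
```

```text
t: 28.65
eef_pos: [631.6, 254.0, 81.2]
tcp_rot: [-1.095, 1.571, -2.492]
ft_force: [0.2, 0.6, -0.1]
opening: 0.65
t: 28.95
eef_pos: [631.6, 254.1, 79.2]
tcp_rot: [-1.217, 1.571, -2.614]
ft_force: [0.2, -0.4, -0.5]
opening: 0.651
t: 29.25
eef_pos: [631.6, 254.1, 77.2]
tcp_rot: [-1.366, 1.571, -2.763]
ft_force: [-0.1, -0.5, -0.1]
opening: 0.65
t: 29.55
eef_pos: [631.6, 254.1, 75.2]
tcp_rot: [-1.426, 1.571, -2.823]
ft_force: [-1.0, 0.5, 1.3]
opening: 0.651
```

```bash
python3 -m handwheel '[{"travel":[0,0,-1],"roll":0},{"travel":[0,0,-2],"roll":0},{"travel":[0,0,-3],"roll":0},{"travel":[0,0,-4],"roll":0},{"travel":[0,0,-5],"roll":0}]'
python3 -m handwheel '[{"travel":[0,0,-1],"roll":0},{"travel":[0,0,-2],"roll":0},{"travel":[0,0,-3],"roll":0},{"travel":[0,0,-4],"roll":0},{"travel":[0,0,-5],"roll":0}]'
python3 -m handwheel '[{"travel":[0,0,-1],"roll":0},{"travel":[0,0,-2],"roll":0},{"travel":[0,0,-2],"roll":0}]'
python3 -m handwheel '[{"travel":[0,0,-1],"roll":0},{"travel":[0,0,-2],"roll":0},{"travel":[0,0,-2],"roll":0}]'
python3 -m handwheel '[{"travel":[0,0,-1],"roll":0},{"travel":[0,0,-2],"roll":0},{"travel":[0,0,-2],"roll":0}]'
```

```text
t: 30.05
eef_pos: [631.6, 254.1, 70.3]
tcp_rot: [1.67, 1.571, 0.273]
ft_force: [0.2, 0.2, -0.0]
opening: 0.647
t: 30.55
eef_pos: [631.6, 254.1, 65.3]
tcp_rot: [1.466, 1.571, 0.069]
ft_force: [0.4, -0.1, -0.0]
opening: 0.651
t: 30.85
eef_pos: [631.6, 254.0, 63.2]
tcp_rot: [-1.314, 1.571, -2.711]
ft_force: [-0.5, -0.9, 1.1]
opening: 0.65
t: 31.15
eef_pos: [631.6, 254.1, 61.2]
tcp_rot: [-1.077, 1.571, -2.474]
ft_force: [-1.0, -1.6, -0.1]
opening: 0.649
t: 31.45
eef_pos: [631.6, 254.1, 59.3]
tcp_rot: [-1.222, 1.571, -2.619]
ft_force: [0.8, -0.3, 0.4]
opening: 0.647
```

```bash
python3 -m handwheel '[{"travel":[0,0,-1],"roll":0},{"travel":[0,0,-2],"roll":0},{"travel":[0,0,-2],"roll":0}]'
python3 -m handwheel '[{"travel":[0,0,-1],"roll":0},{"travel":[0,0,-2],"roll":0},{"travel":[0,0,-2],"roll":0}]'
python3 -m handwheel '[{"travel":[0,0,-1],"roll":0},{"travel":[0,0,-2],"roll":0},{"travel":[0,0,-2],"roll":0}]'
python3 -m handwheel '[{"travel":[0,0,-1],"roll":0},{"travel":[0,0,-2],"roll":0},{"travel":[0,0,-2],"roll":0}]'
python3 -m handwheel '[{"travel":[0,0,-1],"roll":0},{"travel":[0,0,-2],"roll":0},{"travel":[0,0,-3],"roll":0},{"travel":[0,0,-4],"roll":0},{"travel":[0,0,-4],"roll":0}]'
```

```text
t: 31.75
eef_pos: [631.3, 254.0, 57.1]
tcp_rot: [-1.523, 1.57, -2.92]
ft_force: [-0.9, 0.3, 0.2]
opening: 0.652
t: 32.05
eef_pos: [631.4, 254.1, 55.2]
tcp_rot: [-1.514, 1.57, -2.911]
ft_force: [-3.2, -0.0, 1.7]
opening: 0.65
t: 32.35
eef_pos: [631.4, 254.1, 53.2]
tcp_rot: [-1.536, 1.57, -2.933]
ft_force: [-4.8, 0.5, 1.5]
opening: 0.648
t: 32.65
eef_pos: [631.4, 254.1, 51.3]
tcp_rot: [-1.525, 1.57, -2.922]
ft_force: [-5.5, -0.7, 2.6]
opening: 0.649
t: 33.15
eef_pos: [631.9, 254.3, 49.4]
tcp_rot: [1.651, 1.568, 0.254]
ft_force: [-14.2, -1.2, 16.2]
opening: 0.649
```

```bash
python3 -m handwheel '[{"travel":[0,0,4],"roll":0},{"travel":[0,0,9],"roll":0},{"travel":[0,0,11],"roll":0},{"travel":[0,0,11],"roll":0},{"travel":[0,0,11],"roll":-2},{"travel":[0,0,11],"roll":-5},{"travel":[0,0,11],"roll":-5},{"travel":[0,0,11],"roll":-5}]'
python3 -m handwheel '[{"travel":[0,0,-1],"roll":0},{"travel":[0,0,-2],"roll":0},{"travel":[0,0,-3],"roll":0},{"travel":[0,0,-4],"roll":0},{"travel":[0,0,-4],"roll":0}]'
python3 - <<'E'
from cell import env,optics
from h import *
print(pose(env.state()))
for n in("side","scene"): cv2.imwrite(f"pics/{n}12.png",optics.read_camera(n)[:,:,::-1])
a=cv2.imread("pics/side12.png")[60:260,130:330];b=cv2.imread("pics/scene12.png")[60:260,150:350]
cv2.imwrite("pics/g12.png",cv2.resize(np.hstack([a,b]),None,fx=2,fy=2,interpolation=cv2.INTER_CUBIC))
E
```

```text
t: 33.95
eef_pos: [631.9, 254.0, 58.2]
tcp_rot: [1.623, 1.57, 0.14]
ft_force: [0.2, -0.4, -0.6]
opening: 0.653
t: 34.45
eef_pos: [631.6, 254.1, 54.2]
tcp_rot: [-1.16, 1.571, -2.645]
ft_force: [0.2, -0.3, -0.9]
opening: 0.65
(array([631.6, 254.1,  54.2]), 'jaw yaw', np.float64(4.96), 'xdown', array([-1.e-04, -1.e-04, -1.e+00]))
```

View pics/g12.png

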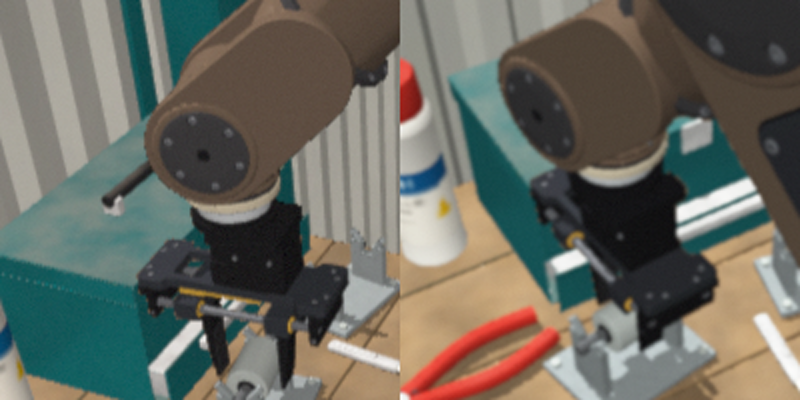

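```bash
python3 -m handwheel '[{"travel":[0,0,-1],"roll":0},{"travel":[0,0,-2],"roll":0},{"travel":[0,0,-2],"roll":0}]'
python3 -m handwheel '[{"travel":[0,0,-1],"roll":0},{"travel":[0,0,-2],"roll":0},{"travel":[0,0,-2],"roll":0}]'
python3 -m handwheel '[{"travel":[0,0,-1],"roll":0},{"travel":[0,0,-2],"roll":0},{"travel":[0,0,-2],"roll":0}]'
```

```text
t: 34.85
eef_pos: [631.6, 254.1, 52.2]
tcp_rot: [-1.138, 1.571, -2.623]
ft_force: [0.4, -0.6, -0.0]
opening: 0.652
t: 35.15
eef_pos: [631.5, 254.1, 50.2]
tcp_rot: [-1.297, 1.571, -2.782]
ft_force: [-1.6, -0.8, -0.3]
opening: 0.648
t: 35.45
eef_pos: [631.4, 254.1, 48.2]
tcp_rot: [-1.385, 1.57, -2.869]
ft_force: [-0.5, 0.6, -0.7]
opening: 0.653
```

```bash
python3 -m handwheel '[{"travel":[0,0,-1],"roll":-1},{"travel":[0,0,-1],"roll":-1},{"travel":[0,0,-1],"roll":-1},{"travel":[0,0,-1],"roll":-1},{"travel":[0,0,-1],"roll":-1},{"travel":[0,0,-1],"roll":-1},{"travel":[0,0,-1],"roll":-1}]' 1
```

```text
t: 36.15
eef_pos: [631.6, 254.1, 47.4]
tcp_rot: [-1.027, 1.571, -2.529]
ft_force: [-0.6, -0.7, -0.1]
opening: 0.446
```

```bash
python3 -m handwheel '[{"travel":[0,0,1],"roll":0},{"travel":[0,0,3],"roll":0},{"travel":[0,0,6],"roll":0},{"travel":[0,0,9],"roll":0},{"travel":[0,0,12],"roll":0},{"travel":[0,0,12],"roll":0}]'
python3 -m handwheel '[{"travel":[0,0,5],"roll":0},{"travel":[0,0,10],"roll":0},{"travel":[0,0,20],"roll":0},{"travel":[0,0,35],"roll":0},{"travel":[0,0,60],"roll":0},{"travel":[0,0,90],"roll":0},{"travel":[0,0,115],"roll":0},{"travel":[0,0,115],"roll":0}]'
python3 - <<'E'
from cell import env,optics
from h import *
print(pose(env.state()))
im=optics.read_camera("wrist");P=optics.camera_params("wrist");cv2.imwrite("pics/w13.png",im[:,:,::-1]);np.save("w13.npy",P,allow_pickle=True)
E
```

```text
t: 36.75
eef_pos: [632.0, 254.2, 60.0]
tcp_rot: [1.788, 1.57, 0.286]
ft_force: [0.3, 0.4, -3.0]
opening: 0.448
t: 37.55
eef_pos: [633.1, 254.6, 179.4]
tcp_rot: [1.787, 1.563, 0.285]
ft_force: [-0.1, -0.6, -1.6]
opening: 0.448
(array([633.1, 254.6, 179.4]), 'jaw yaw', np.float64(3.96), 'xdown', array([ 0.007 ,  0.0021, -1.    ]))
```

View pics/w13.png

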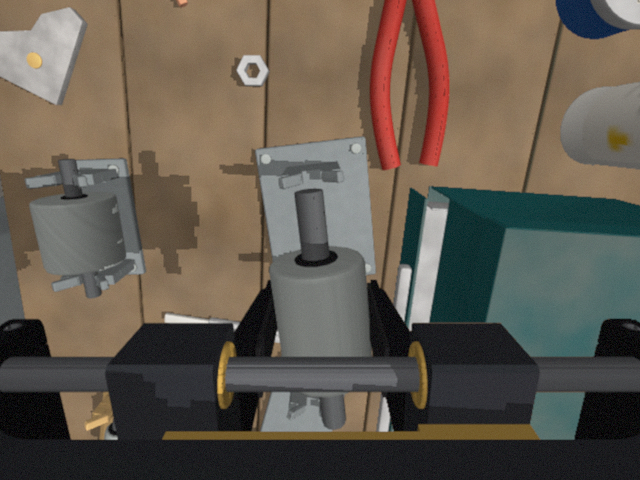

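Run:
```python
from h import *
P=np.load("w13.npy",allow_pickle=True).item()
z=192+3
a,b=onz(P,311.5,191,z),onz(P,334.5,428,z);e=a-b;print(a,b,(a+b)/2,np.linalg.norm(e),np.degrees(np.arctan2(e[1],e[0])))
w=cv2.imread("pics/w13.png");cv2.imwrite("pics/w13c.png",cv2.resize(w[180:440,240:400],None,fx=2.3,fy=2.3,interpolation=cv2.INTER_CUBIC))
```

```text
[624.97170004 310.99600935] [643.07586371 196.89603374] [634.02378188 253.94602155] 115.52733518671057 99.01592134780277
```

View pics/w13c.png

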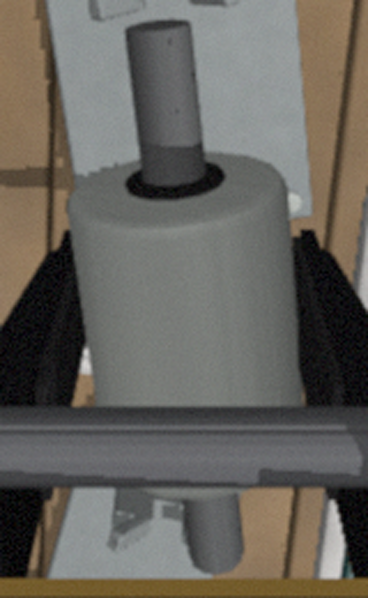

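```bash
python3 -m handwheel '[{"travel":[-10,-25,5],"roll":-2},{"travel":[-20,-60,5],"roll":-5},{"travel":[-25,-95,5],"roll":-8},{"travel":[-25,-130,5],"roll":-12},{"travel":[-20,-165,5],"roll":-15},{"travel":[-10,-190,5],"roll":-18},{"travel":[-4,-205,5],"roll":-20},{"travel":[-4,-211,5],"roll":-20.5}]'
python3 -m handwheel '[{"travel":[0,0,-20],"roll":0},{"travel":[0,0,-35],"roll":0},{"travel":[0,0,-35],"roll":0},{"travel":[0,0,-35],"roll":0}]'
python3 - <<'E'
from cell import env,optics
from h import *
print(pose(env.state()))
im=optics.read_camera("wrist");P=optics.camera_params("wrist");cv2.imwrite("pics/w14.png",im[:,:,::-1]);np.save("w14.npy",P,allow_pickle=True)
E
```

```text
t: 38.4
eef_pos: [627.9, 41.9, 178.5]
tcp_rot: [-1.313, 1.57, 3.109]
ft_force: [-0.1, 0.3, -1.9]
opening: 0.448
t: 38.8
eef_pos: [627.5, 43.9, 144.4]
tcp_rot: [-1.427, 1.57, 2.998]
ft_force: [0.1, -0.1, -2.4]
opening: 0.446
(array([627.5,  43.9, 144.4]), 'jaw yaw', np.float64(-16.47), 'xdown', array([-5.e-04,  1.e-04, -1.e+00]))
```

View pics/w14.png

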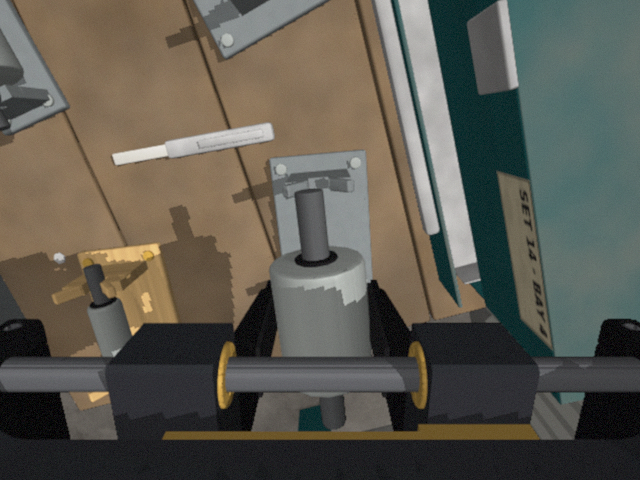

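Run:
```python
from h import *
P=np.load("w14.npy",allow_pickle=True).item()
align(P,(271,158),(366,150.5),118,(311,191.5),144.4+12.6)
z=157+3
a,b=onz(P,311.5,191,z),onz(P,334,428,z);e=a-b;print((a+b)/2,np.linalg.norm(e),np.degrees(np.arctan2(e[1],e[0])))
f=onz(P,371,277,8)-onz(P,366,151,8);print(np.degrees(np.arctan2(-f[1],-f[0])))
```

```text
w 74.0 ang -12.06
stand [630.3  43.2] roller [628.2  42.2] shift needed [2.1 1. ]
[628.86639133  41.48056789] 117.89222983729965 78.4554381915921
77.76253454420895
```

```bash
python3 -m handwheel '[{"travel":[1,1,-25],"roll":0},{"travel":[1,1,-50],"roll":0},{"travel":[1,1,-65],"roll":0},{"travel":[1,1,-75],"roll":0},{"travel":[1,1,-75],"roll":0},{"travel":[1,1,-75],"roll":0}]'
python3 -m handwheel '[{"travel":[0,0,-2],"roll":0},{"travel":[0,0,-4],"roll":0},{"travel":[0,0,-6],"roll":0},{"travel":[0,0,-8],"roll":0},{"travel":[0,0,-9],"roll":0}]'
python3 -m handwheel '[{"travel":[0,0,-1],"roll":0},{"travel":[0,0,-2],"roll":0},{"travel":[0,0,-3],"roll":0},{"travel":[0,0,-4],"roll":0},{"travel":[0,0,-4],"roll":0}]'
python3 -m handwheel '[{"travel":[0,0,-1],"roll":0},{"travel":[0,0,-2],"roll":0},{"travel":[0,0,-3],"roll":0},{"travel":[0,0,-4],"roll":0},{"travel":[0,0,-4],"roll":0}]'
```

```text
t: 39.45
eef_pos: [629.1, 44.1, 70.1]
tcp_rot: [1.801, 1.57, -0.059]
ft_force: [-0.4, 0.0, -3.0]
opening: 0.447
t: 39.95
eef_pos: [628.6, 44.1, 60.2]
tcp_rot: [-0.899, 1.571, -2.759]
ft_force: [-0.5, 0.6, -1.4]
opening: 0.445
t: 40.45
eef_pos: [628.6, 44.1, 56.2]
tcp_rot: [-1.183, 1.571, -3.043]
ft_force: [0.7, 1.2, -2.0]
opening: 0.449
t: 40.95
eef_pos: [628.6, 44.1, 52.2]
tcp_rot: [-1.044, 1.571, -2.903]
ft_force: [-0.3, -0.2, -2.8]
opening: 0.447
```

```bash
python3 -m handwheel '[{"travel":[0,0,-1],"roll":0},{"travel":[0,0,-2],"roll":0},{"travel":[0,0,-3],"roll":0},{"travel":[0,0,-4],"roll":0},{"travel":[0,0,-4],"roll":0}]'
python3 -m handwheel '[{"travel":[0,0,-1],"roll":0},{"travel":[0,0,-2],"roll":0},{"travel":[0,0,-3],"roll":0},{"travel":[0,0,-4],"roll":0},{"travel":[0,0,-4],"roll":0}]'
```

```text
t: 41.45
eef_pos: [628.6, 44.1, 48.2]
tcp_rot: [-1.172, 1.571, -3.031]
ft_force: [0.3, 0.9, -2.2]
opening: 0.447
t: 41.95
eef_pos: [628.6, 44.1, 44.2]
tcp_rot: [-1.144, 1.571, -3.003]
ft_force: [-0.1, -0.2, -2.7]
opening: 0.444
```

```bash
python3 -m handwheel '[{"travel":[0,0,-1],"roll":0},{"travel":[0,0,-2],"roll":0},{"travel":[0,0,-3],"roll":0},{"travel":[0,0,-4],"roll":0},{"travel":[0,0,-4],"roll":0}]'
python3 -m handwheel '[{"travel":[0,0,-1],"roll":0},{"travel":[0,0,-2],"roll":0},{"travel":[0,0,-2],"roll":0}]'
```

```text
t: 42.45
eef_pos: [628.6, 44.1, 40.2]
tcp_rot: [-1.251, 1.571, -3.111]
ft_force: [-1.1, 0.3, -1.6]
opening: 0.442
t: 42.75
eef_pos: [628.6, 44.1, 38.4]
tcp_rot: [1.03, 1.571, -0.829]
ft_force: [-0.1, -0.4, -2.7]
opening: 0.443
```

```bash
python3 -m handwheel '[{"travel":[0,0,-0.5],"roll":0},{"travel":[0,0,-1],"roll":0},{"travel":[0,0,-1],"roll":0}]'
```

```text
t: 43.05
eef_pos: [628.7, 44.1, 38.1]
tcp_rot: [1.715, 1.57, -0.145]
ft_force: [-3.7, 0.1, 7.4]
opening: 0.447
```

```bash
python3 -m handwheel '[{"travel":[0,0,0],"roll":0},{"travel":[0,0,0],"roll":0},{"travel":[0,0,0],"roll":0},{"travel":[0,0,0],"roll":0},{"travel":[0,0,0],"roll":0}]' -0.3
python3 -m handwheel '[{"travel":[0,0,15],"roll":0},{"travel":[0,0,45],"roll":0},{"travel":[0,0,90],"roll":0},{"travel":[0,0,130],"roll":0},{"travel":[0,0,150],"roll":0},{"travel":[0,0,150],"roll":0}]'
python3 - <<'E'
from cell import env,optics
from h import *
print(pose(env.state()))
im=optics.read_camera("wrist");P=optics.camera_params("wrist");cv2.imwrite("pics/w15.png",im[:,:,::-1]);np.save("w15.npy",P,allow_pickle=True)
E
```

```text
t: 43.55
eef_pos: [628.7, 44.1, 37.3]
tcp_rot: [1.384, 1.571, -0.475]
ft_force: [-0.9, 0.4, 0.1]
opening: 0.652
t: 44.15
eef_pos: [629.9, 44.1, 191.9]
tcp_rot: [1.825, 1.564, -0.034]
ft_force: [0.6, 0.6, 0.6]
opening: 0.649
(array([629.9,  44.1, 191.9]), 'jaw yaw', np.float64(-16.55), 'xdown', array([ 6.8e-03, -2.0e-04, -1.0e+00]))
```

View pics/w15.png

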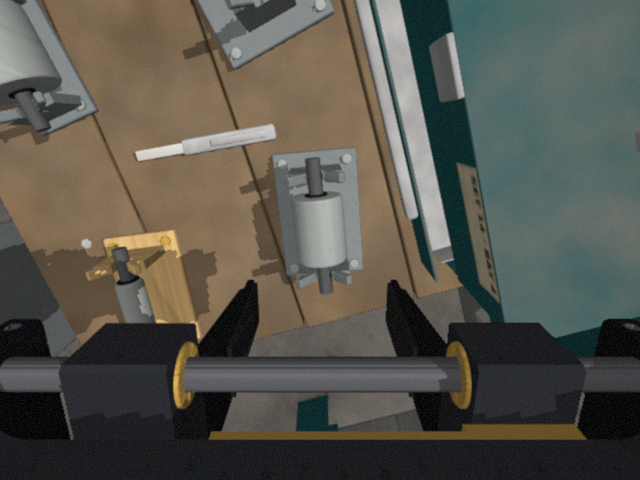

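```bash
python3 -m handwheel '[{"travel":[-30,-4,0],"roll":0},{"travel":[-75,-10,0],"roll":0},{"travel":[-120,-18,-20],"roll":0},{"travel":[-160,-24,-50],"roll":0.5},{"travel":[-180,-27,-70],"roll":0.5},{"travel":[-180,-27,-70],"roll":0.5},{"travel":[-180,-27,-70],"roll":0.5},{"travel":[-180,-27,-70],"roll":0.5}]'
python3 - <<'E'
from cell import env,optics
from h import *
print(pose(env.state()))
im=optics.read_camera("wrist");cv2.imwrite("pics/w16.png",im[:,:,::-1])
E
```

```text
t: 45.0
eef_pos: [450.0, 17.1, 117.8]
tcp_rot: [1.742, 1.569, -0.109]
ft_force: [1.0, -0.2, -0.6]
opening: 0.649
(array([450. ,  17.1, 117.8]), 'jaw yaw', np.float64(-16.05), 'xdown', array([ 1.4e-03, -2.0e-04, -1.0e+00]))
```

View pics/w16.png

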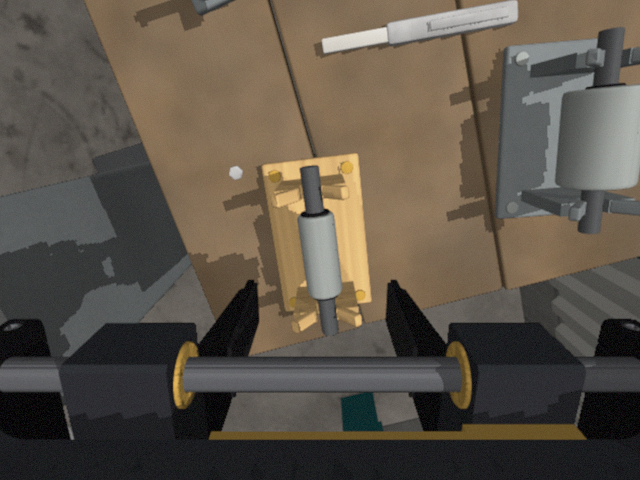

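```bash
python3 -m handwheel '[{"travel":[-0.5,0,-30],"roll":0},{"travel":[-0.5,0,-60],"roll":0},{"travel":[-0.5,0,-76],"roll":0},{"travel":[-0.5,0,-82],"roll":0},{"travel":[-0.5,0,-82],"roll":0},{"travel":[-0.5,0,-82],"roll":0}]'
python3 -m handwheel '[{"travel":[0,0,0],"roll":0},{"travel":[0,0,0],"roll":0},{"travel":[0,0,0],"roll":0},{"travel":[0,0,0],"roll":0},{"travel":[0,0,0],"roll":0},{"travel":[0,0,0],"roll":0},{"travel":[0,0,0],"roll":0},{"travel":[0,0,0],"roll":0}]' 1
```

```text
t: 45.65
eef_pos: [448.8, 17.1, 36.0]
tcp_rot: [1.724, 1.57, -0.126]
ft_force: [-0.1, -0.3, -0.5]
opening: 0.649
t: 46.45
eef_pos: [448.1, 17.1, 35.4]
tcp_rot: [0.751, 1.571, -1.1]
ft_force: [-1.1, 0.6, 3.1]
opening: 0.257
```

```bash
python3 -m handwheel '[{"travel":[0,0,3],"roll":0},{"travel":[0,0,10],"roll":0},{"travel":[0,0,25],"roll":0},{"travel":[0,0,55],"roll":0},{"travel":[0,0,95],"roll":0},{"travel":[0,0,130],"roll":0},{"travel":[0,0,145],"roll":0},{"travel":[0,0,145],"roll":0}]'
python3 -m handwheel '[{"travel":[10,20,0],"roll":2},{"travel":[30,52,0],"roll":4},{"travel":[55,90,0],"roll":7},{"travel":[85,128,0],"roll":10},{"travel":[115,166,0],"roll":13},{"travel":[143,200,0],"roll":16},{"travel":[166,225,0],"roll":18},{"travel":[178,236,0],"roll":19.5}]'
python3 -m handwheel '[{"travel":[6,4,0],"roll":0.5},{"travel":[6,4,-10],"roll":0.5},{"travel":[6,4,-20],"roll":0.5},{"travel":[6,4,-20],"roll":0.5},{"travel":[6,4,-20],"roll":0.5}]'
python3 - <<'E'
from cell import env,optics
from h import *
print(pose(env.state()))
im=optics.read_camera("wrist");P=optics.camera_params("wrist");cv2.imwrite("pics/w17.png",im[:,:,::-1]);np.save("w17.npy",P,allow_pickle=True)
E
```

```text
t: 47.25
eef_pos: [448.9, 17.0, 182.7]
tcp_rot: [1.743, 1.566, -0.108]
ft_force: [0.2, -0.1, -0.8]
opening: 0.256
t: 48.05
eef_pos: [626.9, 255.3, 178.0]
tcp_rot: [-1.457, 1.569, -2.964]
ft_force: [-0.7, 0.0, -0.1]
opening: 0.254
t: 48.55
eef_pos: [631.7, 256.4, 160.1]
tcp_rot: [-1.307, 1.57, -2.81]
ft_force: [0.6, -1.0, -1.0]
opening: 0.255
(array([631.7, 256.4, 160.1]), 'jaw yaw', np.float64(3.9), 'xdown', array([-8.e-04, -3.e-04, -1.e+00]))
```

View pics/w17.png

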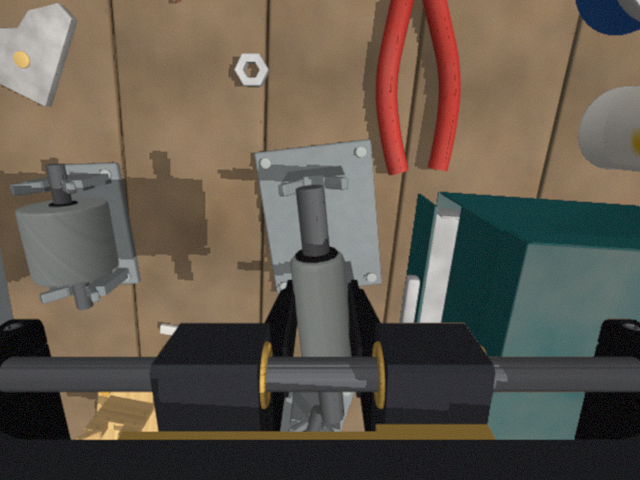

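Run:
```python
from h import *
P=np.load("w17.npy",allow_pickle=True).item()
align(P,(255,153),(371,141.5),128,(311.5,187),160.1+10.6)
z=171+3
a,b=onz(P,311.5,187,z),onz(P,332,428,z);e=a-b;print((a+b)/2,np.linalg.norm(e),np.degrees(np.arctan2(e[1],e[0])))
f=onz(P,380,285,8)-onz(P,371,142,8);print(np.degrees(np.arctan2(-f[1],-f[0])))
```

```text
w 94.6 ang 9.43
stand [631.6 255.8] roller [634.2 256.7] shift needed [-2.6 -0.9]
[633.43572007 254.42633976] 120.69917521847529 98.30894390938029
99.75325338789926
```

Run:
```python
from h import *
w=cv2.imread("pics/w17.png");cv2.imwrite("pics/w17c.png",cv2.resize(w[175:440,270:380],None,fx=2.2,fy=2.2,interpolation=cv2.INTER_CUBIC))
from cell import optics
a=optics.read_camera("side")[:,:,::-1];cv2.imwrite("pics/side17.png",cv2.resize(a[110:310,170:320],None,fx=3,fy=3,interpolation=cv2.INTER_CUBIC))
```

```text
(no output)
```

View pics/w17c.png

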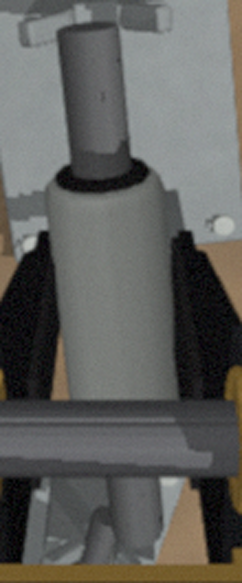

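View pics/side17.png

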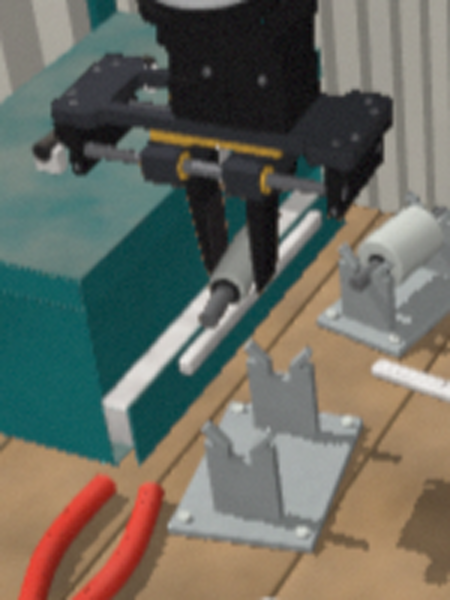

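Run:
```python
from h import *
from cell import optics
P=np.load("w17.npy",allow_pickle=True).item();Q=optics.camera_params("side")
print(tri(P,(310.5,188.5),Q,(170+211/3,110+315/3)))
print(tri(P,(319,258),Q,(170+236/3,110+278/3)))
```

```text
(array([622.23111384, 311.89929302, 175.01152083]), np.float64(5.512273639835627))
(array([625.57308322, 281.13268621, 178.01934581]), np.float64(11.399622629028004))
```

```bash
python3 -m handwheel '[{"travel":[-2,0,-25],"roll":0.5},{"travel":[-2,0,-50],"roll":0.5},{"travel":[-2,0,-68],"roll":0.5},{"travel":[-2,0,-80],"roll":0.5},{"travel":[-2,0,-84],"roll":0.5},{"travel":[-2,0,-84],"roll":0.5}]'
python3 -m handwheel '[{"travel":[0,0,-2],"roll":0},{"travel":[0,0,-4],"roll":0},{"travel":[0,0,-6],"roll":0},{"travel":[0,0,-8],"roll":0},{"travel":[0,0,-8],"roll":0}]'
python3 -m handwheel '[{"travel":[0,0,-1],"roll":0},{"travel":[0,0,-2],"roll":0},{"travel":[0,0,-3],"roll":0},{"travel":[0,0,-4],"roll":0},{"travel":[0,0,-5],"roll":0}]'
```

```text
t: 49.25
eef_pos: [630.2, 257.1, 76.5]
tcp_rot: [1.613, 1.571, 0.119]
ft_force: [-0.3, -0.3, -0.7]
opening: 0.255
t: 49.75
eef_pos: [630.0, 257.1, 68.1]
tcp_rot: [-1.157, 1.571, -2.65]
ft_force: [0.5, 0.3, -1.4]
opening: 0.256
t: 50.25
eef_pos: [630.1, 257.1, 63.3]
tcp_rot: [1.114, 1.571, -0.379]
ft_force: [0.5, -0.5, -1.2]
opening: 0.254
```

```bash
python3 -m handwheel '[{"travel":[0,0,-1],"roll":0},{"travel":[0,0,-2],"roll":0},{"travel":[0,0,-3],"roll":0},{"travel":[0,0,-4],"roll":0},{"travel":[0,0,-4],"roll":0}]'
python3 -m handwheel '[{"travel":[0,0,-1],"roll":0},{"travel":[0,0,-2],"roll":0},{"travel":[0,0,-3],"roll":0},{"travel":[0,0,-3],"roll":0}]'
python3 -m handwheel '[{"travel":[0,0,-1],"roll":0},{"travel":[0,0,-2],"roll":0},{"travel":[0,0,-3],"roll":0},{"travel":[0,0,-3],"roll":0}]'
```

```text
t: 50.75
eef_pos: [630.1, 257.1, 59.2]
tcp_rot: [-1.091, 1.571, -2.584]
ft_force: [-0.8, -0.0, -2.1]
opening: 0.257
t: 51.15
eef_pos: [630.1, 257.1, 56.2]
tcp_rot: [-1.128, 1.571, -2.622]
ft_force: [0.3, 0.8, -1.0]
opening: 0.254
t: 51.55
eef_pos: [630.0, 257.1, 53.2]
tcp_rot: [-1.234, 1.571, -2.727]
ft_force: [0.7, -0.0, 0.0]
opening: 0.257
```

```bash
python3 -m handwheel '[{"travel":[0,0,-1],"roll":0},{"travel":[0,0,-2],"roll":0},{"travel":[0,0,-2],"roll":0}]'
python3 -m handwheel '[{"travel":[0,0,-1],"roll":0},{"travel":[0,0,-1.5],"roll":0},{"travel":[0,0,-1.5],"roll":0}]'
```

```text
t: 51.85
eef_pos: [630.1, 257.0, 51.2]
tcp_rot: [-1.28, 1.571, -2.773]
ft_force: [-0.7, 0.5, -1.1]
opening: 0.255
t: 52.15
eef_pos: [630.1, 257.1, 49.8]
tcp_rot: [-1.165, 1.571, -2.658]
ft_force: [-0.2, -0.6, -2.3]
opening: 0.251
```

```bash
python3 -m handwheel '[{"travel":[0,0,-0.5],"roll":0},{"travel":[0,0,-1],"roll":0},{"travel":[0,0,-1],"roll":0}]'
python3 -m handwheel '[{"travel":[0,0,-0.5],"roll":0},{"travel":[0,0,-0.5],"roll":0}]'
```

```text
t: 52.45
eef_pos: [630.2, 257.1, 49.4]
tcp_rot: [1.697, 1.57, 0.204]
ft_force: [-1.3, -1.2, 3.1]
opening: 0.256
t: 52.65
eef_pos: [630.2, 257.1, 49.3]
tcp_rot: [1.712, 1.57, 0.219]
ft_force: [-3.1, -1.0, 9.1]
opening: 0.254
```

```bash
python3 -m handwheel '[{"travel":[0,0,0],"roll":0},{"travel":[0,0,0],"roll":0},{"travel":[0,0,0],"roll":0},{"travel":[0,0,0],"roll":0},{"travel":[0,0,0],"roll":0}]' 0
python3 -m handwheel '[{"travel":[0,0,10],"roll":0},{"travel":[0,0,30],"roll":0},{"travel":[0,0,70],"roll":0},{"travel":[0,0,110],"roll":0},{"travel":[0,0,150],"roll":0},{"travel":[0,0,150],"roll":0}]'
python3 -m handwheel '[{"travel":[-40,-40,20],"roll":0},{"travel":[-60,-70,20],"roll":0},{"travel":[-60,-80,20],"roll":0},{"travel":[-60,-80,20],"roll":0},{"travel":[-60,-80,20],"roll":0}]'
python3 - <<'E'
from cell import env,optics
from h import *
print(pose(env.state()))
im=optics.read_camera("wrist");P=optics.camera_params("wrist");cv2.imwrite("pics/w18.png",im[:,:,::-1]);np.save("w18.npy",P,allow_pickle=True)
im=optics.read_camera("side");cv2.imwrite("pics/side18.png",cv2.resize(im[165:315,220:420,::-1],None,fx=4,fy=4,interpolation=cv2.INTER_CUBIC))
E
```

```text
t: 53.15
eef_pos: [630.1, 257.1, 48.2]
tcp_rot: [-1.372, 1.571, -2.865]
ft_force: [0.4, 0.1, 0.1]
opening: 0.496
t: 53.75
eef_pos: [632.0, 257.7, 205.2]
tcp_rot: [1.784, 1.561, 0.291]
ft_force: [0.3, 0.5, 0.3]
opening: 0.503
t: 54.25
eef_pos: [570.8, 177.5, 218.4]
tcp_rot: [1.942, 1.57, 0.448]
ft_force: [0.1, -0.7, 0.1]
opening: 0.499
(array([570.8, 177.5, 218.4]), 'jaw yaw', np.float64(4.42), 'xdown', array([ 6.e-04,  3.e-04, -1.e+00]))
```

View pics/w18.png

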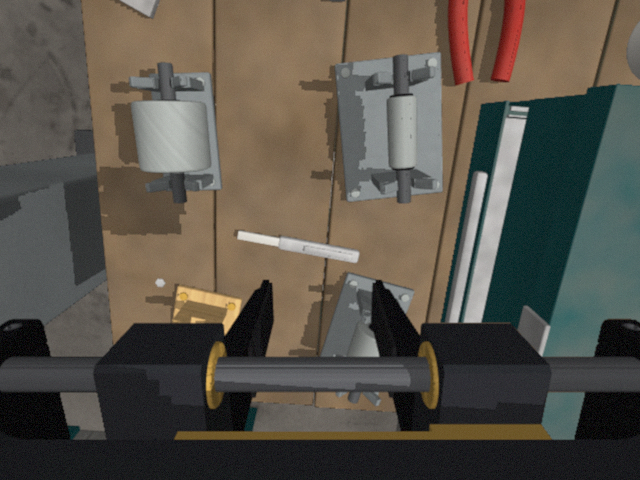

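View pics/side18.png

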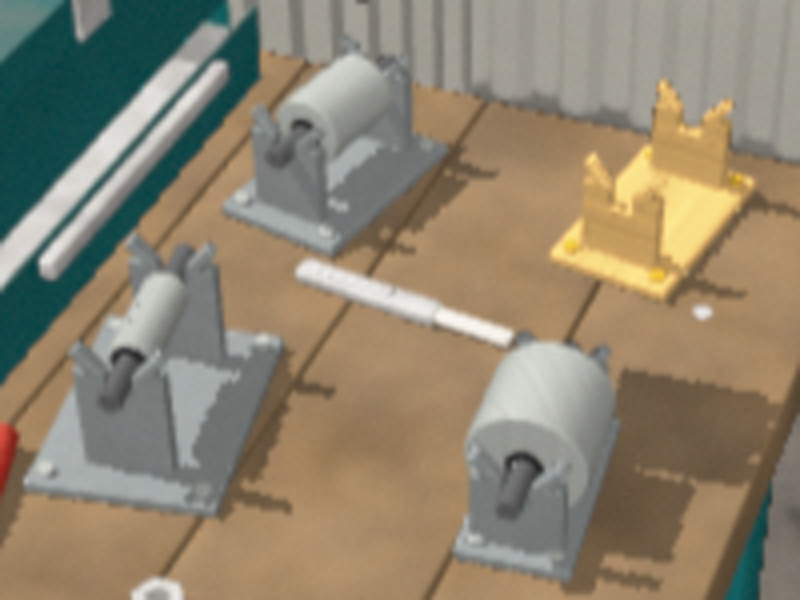

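Run:
```python
from h import *
P=np.load("w18.npy",allow_pickle=True).item()
for n,z,a,b in(("thin",62,(400,57),(404.5,202)),("thick",44,(165,64),(180,202))):
  a,b=onz(P,*a,z),onz(P,*b,z);e=a-b;print(n,(a+b)/2,np.linalg.norm(e),np.degrees(np.arctan2(e[1],e[0])))
P=np.load("w15.npy",allow_pickle=True).item()
a,b=onz(P,313.5,158,53),onz(P,326,293,53);e=a-b;print("medium",(a+b)/2,np.linalg.norm(e),np.degrees(np.arctan2(e[1],e[0])))
```

```text
thin [630.99914656 256.47843281] 113.75526732689231 99.80105129706348
thick [438.45552373 238.27606798] 114.31276591872205 94.41174401560657
medium [628.56076489  43.15468873] 115.08520602473433 78.48122177897596
```

All three rollers measure within about 2 mm of their stand centres and 1–2° of their stand axes, so I'm handing in.

Run:
```python
from cell import job,env
print(job.job_done(), env.state()["t"])
```

```text
the job is handed in; nothing more can be done
the job is handed in; nothing more can be done
```

The job is handed in after about 54 s of robot time; the hand-in reported no verdict. I parked the thin roller in the wooden rest and let go of it. Then I moved the thick roller to the low stand, the medium one to the middle stand and the thin one from the rest to the tall stand. I pressed each down until the wrist felt the slot floors (7 to 10 N upward), then opened the fingers and lifted clear.

**Last checks:** The final images show the rest empty and the gripper clear. Each roller measures within about 2 mm of its stand's centre and 1–2° of its axis. I never handled the nut, holder or gauge. The holder looks unmoved, but I did not re-measure any of the three at the end.

**What went wrong or disagreed:**
- **First grasp:** I lifted before the fingers had closed, so the first grasp of the thin roller missed. The roller stayed in its stand and I gripped it again.
- **Toolbox contact:** At the tall stand the gripper body touched what I took to be the toolbox lid, at about 21 N (limit 40 N). I backed off and approached with the gripper turned about 6° off square. The medium and thin rollers were then carried skewed in the grip, which I allowed for when lowering them.
- **Image readings:** One reading of the held thin roller hinted at a slight tilt, and the check with the side camera did not settle it. The roller met the slot floor at the height I expected.

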